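Pry up the bench grinder and shim its front foot

ROBOT

A 6-joint arm with a two-finger parallel gripper is mounted at the origin on the work surface. World frame = base frame: x ahead of the robot, y to its left, z up, the work surface at z = 0. Lengths are in m, angles in rad, forces in N, time in s.
With the tool pointing down it reaches from about 0.275 to 1 m from the base axis. Payload 8.4 kg.
Tool frame: the origin (TCP) lies between the finger pads; the fingertips stand 22 mm ahead of it and the grasp point (between the pads) lies 3 mm ahead of it; z points along the fingers, y is the line along which they close (so a half turn about z gives the same grasp; the last joint's range is limited). The gripper opens to 85 mm and grips with 20 to 120 N. Pads are 22 mm wide; open, the fingers measure 114 mm over their backs; the gripper's body (76 mm by 85 mm) begins 54 mm behind the grasp point. The pads swing forward as they close: fully open they stand 13 mm farther back than shut.
Start: joints at [1.297, 0.353, 1.633, -0, 1.155, -0.002], TCP at [0.168, 0.602, 0.253] pointing down, gripper open.
Joint ranges: [-2.63, 2.63], [-0.92, 2.1], [0.06, 2.66], [-1.3, 4.44], [0, 2.69], [-3.02, 3.02]. Speed limits (rad/s): [2.22, 2.22, 2.79, 3.14, 3.14, 3.14].

INTERFACE

Orientations are given as a unit quaternion [x, y, z, w].
In Python, from cell import robot gives the robot as it stands.
- The arm moves only by the tool step_arm, never from a script. Its argument "motion" is a list of rows, each an object with "offset": the shift along the tool's x, y, z in mm, a list of three; "turn": the turn about the tool's z in rad; "jaw": the gripper command: -1 is fully open, 1 is shut, values between are in proportion. In form: [{"offset": [tx, ty, tz], "turn": turn, "jaw": jaw}, ...]. A call has 1 to 5 rows; each row is the pose to reach, as a shift and turn from the pose commanded when the call began, along the tool's axes at that moment; what a row does not reach only later rows make up. A row lasts 1/12 s, in which the tool goes at most 41.7 mm and 7.16 degrees, less where a joint would pass 70% of its speed; a pose out of reach is approached as far as the arm can. A call with a gripper value outside its range is refused whole. The fingers move at their own pace and stop on an object; "force" is the grip in N (left out, the last holds). Time passes only in rows, so rows that repeat a pose let the fingers close. It gives the time, the measured TCP pose, the force, the opening and the grip force at its end, in the units of the state.
- robot.state(): the state, without advancing time (a new reading comes with each control period).
- robot.grab_frame(name): name is "scene" or "top" or "wrist"; returns the picture (384x512x3 uint8, blue, green, red); there is no depth.
- robot.get_calibration(name): a dict with "camera_matrix" (3x3 intrinsics, pixels), "R" (3x3) and "t" (3): a world point X has camera coordinates R X + t; the wrist camera has in their place "mount" (4x4, takes a point from camera to tool coordinates, whose origin is the TCP and whose axes are the flange's). Camera axes: x right, y down, z forward; pixel columns grow to the right and rows downward; lengths in m; the calibration is good to about 2 mm. A picture is of the moment at which its call begins: read the wrist's pose just before it. get_calibration takes no time and is no camera call.
- robot.sign_off(): hands the job in; it is judged then, once.
The state is a dict: "clock": time; "qpos": joint angles; "joint_vel": joint speeds; "effort": joint torques, N m; "position": TCP position; "ee_rot": TCP orientation; "contact_force": force on the tool from outside, world axes, zero at the start; "ft_torque": the same for the moment, N m; "grip_width": finger opening in m; "grip_force": force on a finger pad.
Only numpy, scipy, OpenCV 4.12 (cv2) and the standard library are available. Lean on these libraries where they do the work, as an engineer would, in place of code of your own. Each camera call takes 0.05 s, during which the arm holds its last target. There are 200 camera calls.

TASK

The bench grinder's front foot needs packing: hold the pry bar, rest it in the notch of the yellow fulcrum block with its toe under the grinder's front edge, and lever the front up. The bar's weight keeps it up when you let go, so then slide the slotted shim by its red tab under the foot, fully home until it presses firmly against the stud, and finally ease the grinder down gently onto the shim with the bar and lay the bar flat on the open bench, off the block. Do not lift the grinder with the fingers, do not lever it hard against its upper stop or ram the shim, and leave the bottles and the wheel spacer where they are.

Things in the scene. Friction and masses are not known exactly. Their poses are not given: they have to be found in the camera images.
- mount: Fixed mount; origin on the bench top straight below the middle of the grinder's front edge. x points level from the front edge to the grinder's rear (the way bar and shim go in), y level, z up. Rear hinge: along y, 170 mm behind the origin, 20 mm up. The dark front foot covers mount x 12 to 45 mm, y -75 to -25 mm, and is 20 mm high.
- fulcrum (a point): Middle of the fulcrum's rounded steel ridge top, at mount (-50, 50, 28) mm. The ridge (9 mm radius) runs along mount y; the yellow block is 34 mm long in x and has two cheeks up to 42 mm high that leave a 36 mm wide notch for the bar.
- stud (a point): Foot of the upright stud on the bench, at mount (28, -50, 0) mm, axes as the mount's. The stud is 10 mm thick and passes through the front foot; its brass nut is backed off.
- grinder (a joint): Tilt (rad) of the green grinder (165 x 200 x 190 mm high, 4 to 5.3 kg) on its rear hinge: 0 = down, grows as the front rises, stop at 0.12. Hinge drags: raising takes 40 to 52 N up at the bar's toe; it sinks if under 4 to 11 N is left there. The shim enters from 0.06 (0.075 to 0.105 is comfortable); resting on the shim it reads 0.048.
- pry_edge (a point): On the grinder's lower front edge where the bar goes under (yellow mark), at mount (0, 50, 20) mm when down. Under the base plate here is a 20 mm high gap, 31 mm deep, closed by a rib that stops the bar's toe. Slide the bar in sloping down about 0.3 rad over the fulcrum ridge until the toe feels the rib, then draw it back about 5 mm so that the toe does not jam on the rib while it swings up.
- bar_mid (a point): Middle of the steel pry bar, half-way up its shaft; x along the bar to the toe, z up. Bar 360 x 22 mm, 0.85 kg, shaft 14 mm thick, flat underside. Last 50 mm (toe) 5 mm thick, 30 mm before that 10 mm. Blue grip at the other end. Mass centre 14 mm behind this point. Levered level, toe near the rib, the grinder stands at about 0.08: takes 13 to 18 N down 75 mm behind this point. Let go there, it stays.
- bar_toe (a point): Middle of the toe end's lower edge, 180 mm ahead of bar_mid and 7 mm below it; axes as the bar's.
- bar: The pry bar; origin 7 mm below bar_mid, on its underside.
- shim_tab (a point): Centre of the shim's upright red grip tab: 30 mm long (x), 16 mm thick (y), from 6 to 40 mm above the bench; this point is 20 mm above the shim's underside. x axis points from the tab to the open end of the slot, z up.
- shim_slot (a point): Middle of the closed end of the shim's slot, 83 mm ahead of shim_tab and 17 mm below it (3 mm above the underside). Brass shim 130 mm long, 50 mm wide, 6 mm thick, 0.3 kg; slot 16 mm wide, 32 mm deep, open at the front. When fully home, this end touches the stud: it is then 5 mm before the stud's axis. Press it home with some 6 to 12 N.
- shim: The shim; origin on its underside, 60 mm ahead of the tab's centre and 23 mm behind the slot's closed end.
- bottle_a: Amber bottle, 60 mm across, 150 mm high, origin at its underside; leave alone.
- bottle_b: Another such amber bottle; leave alone.
- spacer: Aluminium wheel spacer ring, 120 mm across, 22 mm high, origin at its underside; leave alone.
Not all that is in view belongs to the job. Of the things shaped like the shim, the brass one is meant.

How it is judged:
On the way, in this order (a step that is already met when the one before it is completed fails the run):
1. the grinder's front is levered up on the bar (tilt over 0.06, bar bearing on the grinder and on the fulcrum block) (value of joint grinder above 0.06 rad and contact force between bar and grinder above 1 N and contact force between bar and mount above 1 N), for 0.3 s.
2. with the grinder still up on the bar, the shim is pressed home under the foot (over 4 N against the stud, slot end within 3 mm of touching the stud) (x of shim_slot in the frame of stud between -0.008 and 0 m and y of shim_slot in the frame of stud between -0.006 and 0.006 m and contact force between shim and mount above 4 N and value of joint grinder above 0.05 rad and contact force between bar and grinder above 1 N), for 0.1 s.
At the end, for the whole second after the job is handed in: The shim lies under the front foot with the closed end of its slot within 3 mm of touching the stud (slot straddling the stud, within 6 mm sideways), the grinder's weight rests on it (tilt 0.038 to 0.057), and the bar lies flat on the bench top, at rest, touching neither grinder nor fulcrum block (x of shim_slot in the frame of stud between -0.008 and 0 m and y of shim_slot in the frame of stud between -0.006 and 0.006 m and value of joint grinder between 0.038 and 0.057 rad and contact force between grinder and shim above 1 N and height (world z) of shim below 0.004 m and height (world z) of bar_mid below 0.013 m and angle between bar's own z axis and vertical below 0.05 rad and contact force between bar and mount below 0.2 N and contact force between bar and grinder below 0.2 N and linear speed of each of bar, shim below 0.02 m/s).
It fails at once if the grinder was touched with the gripper or arm (contact force between any of the fingers, the arm and grinder above 3 N).
It fails at once if the bar was forced against the grinder (over 110 N) (contact force between bar and grinder above 110 N).
It fails at once if the shim was rammed against the stud (over 22 N, the grinder not yet bearing on it) or foot (over 40 N) ((contact force between shim and mount above 22 N and value of joint grinder above 0.055 rad) or (contact force between shim and grinder above 40 N and x of shim_slot in the frame of stud below -0.012 m)).
It fails at once if the grinder was let drop (front edge faster than about 0.1 m/s) (velocity of joint grinder below -0.6 rad/s).
It fails at once if a bottle or the spacer was moved over 15 mm (distance of any of bottle_a, bottle_b, spacer from where it was at the start of the episode above 0.015 m).
It also fails if it takes over 72 s, if anything falls off the work surface, if the arm or the gripper's body presses on something with over 40 N, if the wrist force passes 120 N, or if a joint passes its speed limit or range.

## Working session

There is one attempt and no reset: what is moved stays moved. The work goes in short steps, Python scripts to look and compute and a tool call to move; the robot and the scene stay as the last step left them, time stands still between calls to the robot, and variables do not carry over. Pictures are saved under pics/ and viewed, at most 10 in all, crops included, and the job is handed in when it is done.

Besides the shell and the picture viewer there is one more tool, called after ">>>" by a JSON object that holds its "op" and its "data", one argument or row to a line. step_arm: Moves the arm, as the interface text tells. Its arguments: {"type":"object","properties":{"motion":{"type":"array","items":{"type":"object","properties":{"offset":{"type":"array","items":{"type":"number"}},"turn":{"type":"number"},"jaw":{"type":"number"}}}},"force":{"type":"number"}},"required":["motion"]}

```bash
mkdir -p pics; ls
python3 - <<'E'
from cell import robot
import cv2,numpy as np
s=robot.state();print(s)
for n in("scene","top"):
    f=robot.grab_frame(n);cv2.imwrite(f"pics/{n}0.png",f);c=robot.get_calibration(n);print(n,c)
print(robot.get_calibration("wrist"))
a=cv2.imread("pics/scene0.png");b=cv2.imread("pics/top0.png")
cv2.imwrite("pics/s0.png",cv2.resize(a,(800,600)));cv2.imwrite("pics/t0.png",cv2.resize(b,(800,600)))
E
```

```text
pics
{'clock': 0.0, 'qpos': array([ 1.29658949e+00,  3.53649556e-01,  1.63411703e+00, -8.72618365e-06,
        1.15520872e+00, -2.41202787e-03]), 'joint_vel': array([-1.25221826e-03,  6.25004720e-04, -3.10608406e-04,  7.65517816e-05,
       -3.30254628e-04, -6.95491823e-04]), 'effort': array([-1.31557113e-03, -6.05234027e+01, -3.42072523e+01, -1.13601459e-04,
        9.26613109e-03, -4.49899062e-05]), 'position': array([0.16767892, 0.60163166, 0.2525681 ]), 'ee_rot': array([ 1.35477716e-01,  9.90780153e-01, -6.85271949e-04, -9.13596387e-05]), 'contact_force': array([-0.24630707,  0.53528812, -0.08031801]), 'ft_torque': array([ 0.02139528, -0.01795307,  0.02138316]), 'grip_force': 0.0, 'grip_width': 0.0855833611375999}
scene {'camera_matrix': array([[468.83592661,   0.        , 256.03844534],
       [  0.        , 468.83592661, 191.64641901],
       [  0.        ,   0.        ,   1.        ]]), 'R': array([[ 0.46825098,  0.88359351, -0.00187798],
       [ 0.69241435, -0.3682563 , -0.62044312],
       [-0.54891109,  0.28922276, -0.7842492 ]]), 't': array([-0.34721558, -0.37105108,  1.7
[... 248 characters left out ...]
03],
       [-9.88876197e-01,  1.31106862e-03, -1.48735161e-01],
       [ 1.48739355e-01,  4.10073754e-03, -9.88867933e-01]]), 't': array([0.07145933, 0.5951284 , 1.19248581])}
{'camera_matrix': array([[337.07875591,   0.        , 250.9072108 ],
       [  0.        , 337.07875591, 191.1216808 ],
       [  0.        ,   0.        ,   1.        ]]), 'mount': array([[-4.68027346e-04, -9.50302642e-01, -3.11327271e-01,
         7.97540226e-02],
       [ 9.99999878e-01, -3.94717551e-04, -2.98483833e-04,
         9.83838488e-04],
       [ 1.60763637e-04, -3.11327372e-01,  9.50302710e-01,
        -1.21398659e-01],
       [ 0.00000000e+00,  0.00000000e+00,  0.00000000e+00,
         1.00000000e+00]])}
```

View pics/t0.png

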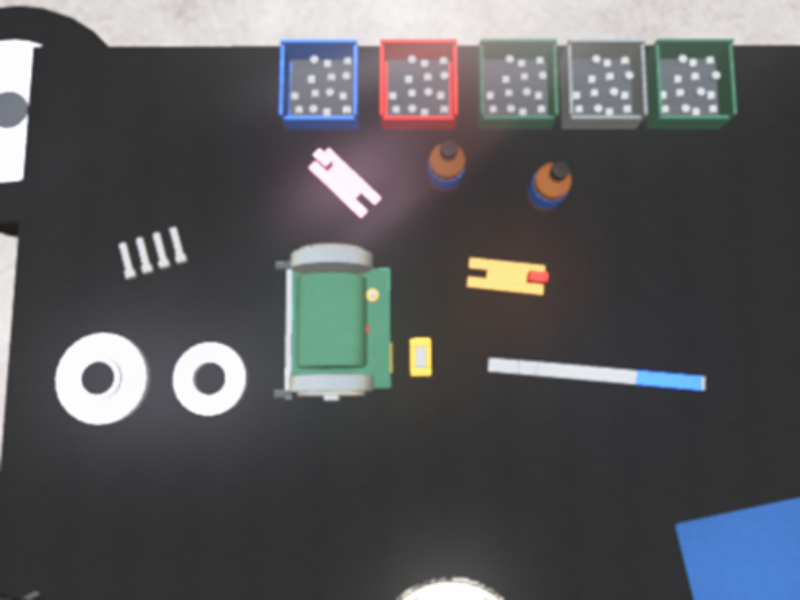

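View pics/s0.png

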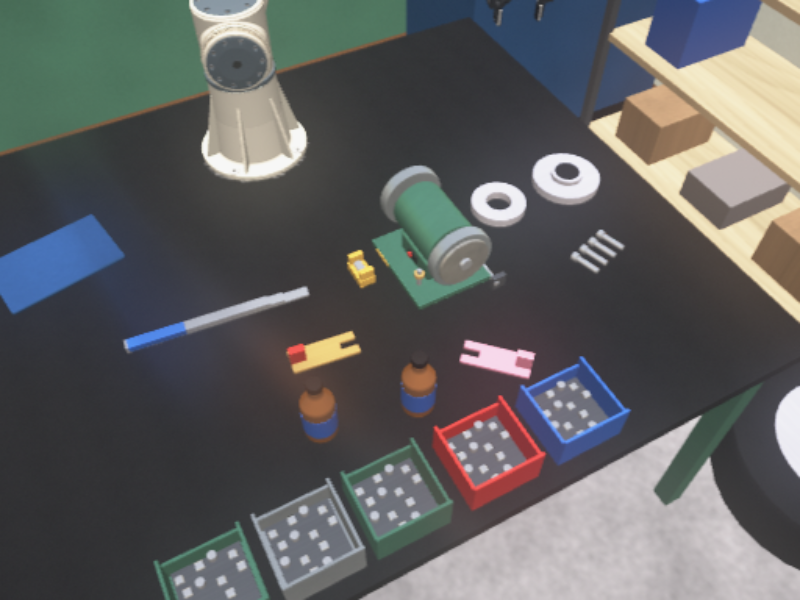

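Top view (800 px wide display): grinder at (335,320) with its front facing right, yellow block (421,356), bar from toe (488,365) to blue end (705,383). The spacer ring could be (209,378) or (101,378).
Shim candidates: the yellow/brass one with a red tab at (508,276), and a pink one at (345,182). I choose the brass one with the red tab. The bar has no lookalike.

```bash
cat > h.py <<'E'
import cv2,numpy as np
from cell import robot
from scipy.spatial.transform import Rotation as Ro
def ray(n,uv,pose=None):
    c=robot.get_calibration(n);d=np.linalg.inv(c["camera_matrix"])@[uv[0],uv[1],1]
    if n=="wrist":
        M=c["mount"];T=np.eye(4);T[:3,:3]=Ro.from_quat(pose["ee_rot"]).as_matrix();T[:3,3]=pose["position"];M=T@M
        return M[:3,3],M[:3,:3]@d
    return -c["R"].T@c["t"],c["R"].T@d
def pt(n,uv,z,pose=None):
    o,d=ray(n,uv,pose);return o+d*(z-o[2])/d[2]
def blobs(img,lo,hi,amin=15):
    m=cv2.inRange(cv2.cvtColor(img,cv2.COLOR_BGR2HSV),lo,hi)
    cs,_=cv2.findContours(m,cv2.RETR_EXTERNAL,cv2.CHAIN_APPROX_NONE)
    return [c for c in cs if cv2.contourArea(c)>amin]
E
python3 - <<'E'
from h import *
np.set_printoptions(precision=4,suppress=True)
img=cv2.imread("pics/top0.png")
def show(name,lo,hi,z,amin=15,roi=None):
    for c in blobs(img,lo,hi,amin):
        r=cv2.minAreaRect(c);(u,v)=r[0]
        if roi and not(roi[0]<u<roi[2] and roi[1]<v<roi[3]):continue
        b=cv2.boxPoints(r);P=np.array([pt("top",q,z) for q in b])
        print(name,(round(u),round(v)),cv2.contourArea(c),pt("top",(u,v),z)[:2],"L",np.linalg.norm(P[0]-P[1]),np.linalg.norm(P[1]-P[2]));print(P[:,:2].round(4).tolist())
show("red tab",(0,150,100),(8,255,255),.04,roi=(290,150,370,200))
show("red tab",(172,150,100),(180,255,255),.04,roi=(290,150,370,200))
show("yel",(15,100,100),(35,255,255),.006,20,roi=(240,150,360,245))
show("blue",(100,120,100),(115,255,255),.014,50,roi=(400,230,460,255))
show("bar",(0,0,110),(180,60,255),.012,100,roi=(310,220,420,250))
show("green",(65,80,50),(90,255,255),.025,500,roi=(170,150,260,260))
for k,uv in dict(toe=(488/1.5625,365/1.5625),end=(705/1.5625,383/1.5625)).items():print(k,pt("top",uv,.007))
s=cv2.imread("pics/top0.png")[140:265,160:460];cv2.imwrite("pics/c1.png",cv2.resize(s,(800,333),interpolation=cv2.INTER_CUBIC))
E
```

```text
red tab (344, 177) 32.0 [ 0.6168 -0.1478] L 0.02113474720889192 0.031275603754738604
[[0.6063, -0.1319], [0.6274, -0.1325], [0.6274, -0.1637], [0.6063, -0.1631]]
yel (268, 228) 373.5 [0.4865 0.0488] L 0.03970459312667619 0.06839124333665329
[[0.5209, 0.0686], [0.5208, 0.0289], [0.4524, 0.0293], [0.4525, 0.0686]]
yel (324, 176) 847.5 [ 0.6245 -0.099 ] L 0.05745781760199522 0.1365916484827332
[[0.6035, -0.0279], [0.6606, -0.0346], [0.6455, -0.1704], [0.5887, -0.1628]]
blue (428, 243) 417.5 [ 0.4468 -0.3661] L 0.02973852618320744 0.10680311246883144
[[0.4368, -0.311], [0.4663, -0.315], [0.4568, -0.4213], [0.4274, -0.417]]
bar (359, 237) 868.0 [ 0.4629 -0.1883] L 0.026989537252483254 0.24922929779168254
[[0.4606, -0.0627], [0.4874, -0.0656], [0.4652, -0.3138], [0.4385, -0.3102]]
green (218, 209) 3893.0 [0.535  0.1809] L 0.16404092199566297 0.1993209969463817
[[0.636, 0.2642], [0.6358, 0.1001], [0.4365, 0.0996], [0.4366, 0.2598]]
toe [ 0.4716 -0.0663  0.007 ]
end [ 0.4413 -0.429   0.007 ]
```

View pics/c1.png

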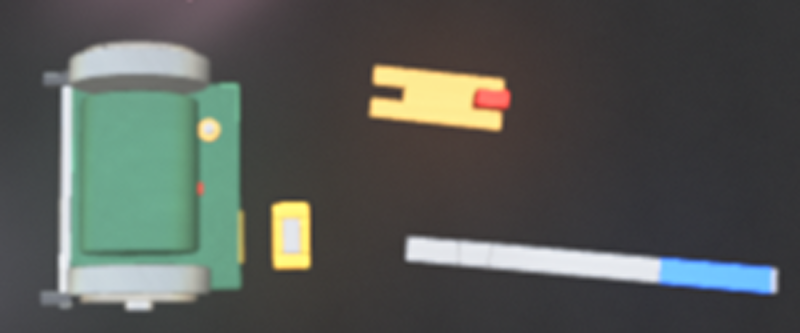

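Positions agree with the sizes given: mount origin ≈ (0.535, 0.099), yaw ≈ 0. The fulcrum found at (0.485, 0.049) matches that. The crop confirms the brass shim with the red tab. Now I move above the bar's blue grip.

>>> {"op": "step_arm", "data": {
  "motion": [
    {"offset": [-105,-168,0],"turn": 0,"jaw": -1},
    {"offset": [-105,-168,0],"turn": 0,"jaw": -1},
    {"offset": [-105,-168,0],"turn": 0,"jaw": -1},
    {"offset": [-105,-168,0],"turn": 0,"jaw": -1},
    {"offset": [-105,-168,0],"turn": 0,"jaw": -1}
  ]
}}

```text
clock: 0.52
position: [0.2238, 0.4089, 0.2527]
ee_rot: [0.135, 0.991, -0.001, -0.0]
contact_force: [1.4, 1.1, 0.0]
grip_width: 0.0852
grip_force: 0.0
```

>>> {"op": "step_arm", "data": {
  "motion": [
    {"offset": [-105,-168,0],"turn": 0,"jaw": -1},
    {"offset": [-105,-168,0],"turn": 0,"jaw": -1},
    {"offset": [-105,-168,0],"turn": 0,"jaw": -1},
    {"offset": [-105,-168,0],"turn": 0,"jaw": -1},
    {"offset": [-105,-168,0],"turn": 0,"jaw": -1}
  ]
}}

```text
clock: 0.93
position: [0.2795, 0.2193, 0.253]
ee_rot: [0.135, 0.991, -0.0, -0.0]
contact_force: [0.7, -0.2, 0.3]
grip_width: 0.0853
grip_force: 0.0
```

>>> {"op": "step_arm", "data": {
  "motion": [
    {"offset": [-105,-168,0],"turn": 0,"jaw": -1},
    {"offset": [-105,-168,0],"turn": 0,"jaw": -1},
    {"offset": [-105,-168,0],"turn": 0,"jaw": -1},
    {"offset": [-105,-168,0],"turn": 0,"jaw": -1},
    {"offset": [-105,-168,0],"turn": 0,"jaw": -1}
  ]
}}

```text
clock: 1.35
position: [0.3359, 0.0294, 0.2534]
ee_rot: [0.136, 0.991, -0.0, 0.0]
contact_force: [1.2, 0.2, 0.5]
grip_width: 0.0858
grip_force: 0.0
```

>>> {"op": "step_arm", "data": {
  "motion": [
    {"offset": [-105,-168,0],"turn": 0,"jaw": -1},
    {"offset": [-105,-168,0],"turn": 0,"jaw": -1},
    {"offset": [-105,-168,0],"turn": 0,"jaw": -1},
    {"offset": [-105,-168,0],"turn": 0,"jaw": -1},
    {"offset": [-105,-168,0],"turn": 0,"jaw": -1}
  ]
}}

```text
clock: 1.77
position: [0.3923, -0.1612, 0.2533]
ee_rot: [0.136, 0.991, -0.0, 0.0]
contact_force: [1.1, 0.6, 0.5]
grip_width: 0.0847
grip_force: 0.0
```

>>> {"op": "step_arm", "data": {
  "motion": [
    {"offset": [-105,-168,0],"turn": 0.1,"jaw": -1},
    {"offset": [-105,-168,0],"turn": 0.2,"jaw": -1},
    {"offset": [-105,-168,0],"turn": 0.3,"jaw": -1},
    {"offset": [-105,-168,0],"turn": 0.4,"jaw": -1},
    {"offset": [-105,-168,0],"turn": 0.5,"jaw": -1}
  ]
}}

```text
clock: 2.18
position: [0.4483, -0.3512, 0.2529]
ee_rot: [0.379, 0.925, -0.0, 0.0]
contact_force: [0.6, -0.1, 0.6]
grip_width: 0.0855
grip_force: 0.0
```

>>> {"op": "step_arm", "data": {
  "motion": [
    {"offset": [0,0,0],"turn": 0.1,"jaw": -1},
    {"offset": [0,0,0],"turn": 0.2,"jaw": -1},
    {"offset": [0,0,0],"turn": 0.3,"jaw": -1},
    {"offset": [0,0,0],"turn": 0.4,"jaw": -1},
    {"offset": [0,0,0],"turn": 0.48,"jaw": -1}
  ]
}}

```text
clock: 2.6
position: [0.4477, -0.348, 0.2528]
ee_rot: [0.588, 0.809, 0.0, -0.0]
contact_force: [0.2, -1.0, 0.1]
grip_width: 0.0853
grip_force: 0.0
```

>>> {"op": "step_arm", "data": {
  "motion": [
    {"offset": [0,0,0],"turn": 0.1,"jaw": -1},
    {"offset": [0,0,0],"turn": 0.2,"jaw": -1},
    {"offset": [0,0,0],"turn": 0.3,"jaw": -1},
    {"offset": [0,0,0],"turn": 0.4,"jaw": -1},
    {"offset": [0,0,0],"turn": 0.4,"jaw": -1}
  ]
}}

```text
clock: 3.02
position: [0.4478, -0.3479, 0.2529]
ee_rot: [0.737, 0.676, -0.0, -0.0]
contact_force: [0.2, 0.0, 0.1]
grip_width: 0.0854
grip_force: 0.0
```

Run:
```python
from h import *
np.set_printoptions(precision=4,suppress=True)
p=robot.state();img=robot.grab_frame("wrist");cv2.imwrite("pics/w1.png",img)
for n,lo,hi in(("blue",(100,120,80),(118,255,255)),("steel",(0,0,110),(180,60,255))):
    for c in blobs(img,lo,hi,300):
        r=cv2.minAreaRect(c);b=cv2.boxPoints(r);print(n,np.round(r[0]),cv2.contourArea(c),[pt("wrist",q,.014,p)[:2].round(4).tolist() for q in b])
```

```text
blue [ 49. 260.] 9269.0 [[0.103, -0.5465], [0.1633, -0.3606], [0.2744, -0.3702], [0.2315, -0.5575]]
steel [450. 356.] 1950.0 [[0.6344, -0.5918], [0.7392, -0.6008], [0.7513, -0.6912], [0.6398, -0.6817]]
steel [256. 192.] 160191.0 [[0.2238, -0.1743], [0.7067, -0.216], [0.7788, -0.6935], [0.0747, -0.6337]]
```

View pics/w1.png

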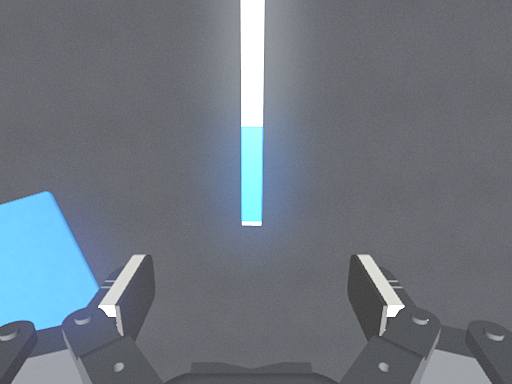

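The wrist picture shows the bar straight up the image: blue end at (251,223), blue/steel boundary at (252,127).

Run:
```python
from h import *
p=robot.state()
for uv in((251,225),(252,127),(252,20)):print(pt("wrist",uv,.014,p).round(4))
```

```text
[ 0.4418 -0.4264  0.014 ]
[ 0.4519 -0.3139  0.014 ]
[ 0.4599 -0.212   0.014 ]
```

>>> {"op": "step_arm", "data": {
  "motion": [
    {"offset": [0,0,40],"turn": 0,"jaw": -1},
    {"offset": [0,0,80],"turn": 0,"jaw": -0.5},
    {"offset": [0,0,120],"turn": 0,"jaw": -0.2},
    {"offset": [0,0,160],"turn": 0,"jaw": -0.2},
    {"offset": [0,0,195],"turn": 0,"jaw": -0.2}
  ]
}}

```text
clock: 3.48
position: [0.4474, -0.3476, 0.0561]
ee_rot: [0.734, 0.679, -0.0, -0.0]
contact_force: [0.3, -0.6, 0.2]
grip_width: 0.0512
grip_force: 0.0
```

>>> {"op": "step_arm", "data": {
  "motion": [
    {"offset": [0,0,15],"turn": 0,"jaw": -0.2},
    {"offset": [0,0,30],"turn": 0,"jaw": -0.2},
    {"offset": [0,0,30],"turn": 0,"jaw": -0.2},
    {"offset": [0,0,30],"turn": 0,"jaw": -0.2}
  ]
}}

```text
clock: 3.82
position: [0.4476, -0.3477, 0.0277]
ee_rot: [0.734, 0.679, -0.0, -0.001]
contact_force: [0.5, 0.3, -0.3]
grip_width: 0.0512
grip_force: 0.0
```

>>> {"op": "step_arm", "data": {
  "motion": [
    {"offset": [0,0,0],"turn": 0,"jaw": 1},
    {"offset": [0,0,0],"turn": 0,"jaw": 1},
    {"offset": [0,0,0],"turn": 0,"jaw": 1},
    {"offset": [0,0,0],"turn": 0,"jaw": 1},
    {"offset": [0,0,0],"turn": 0,"jaw": 1}
  ],
  "force": 25
}}

```text
clock: 4.23
position: [0.4486, -0.3486, 0.0297]
ee_rot: [0.735, 0.678, 0.0, 0.001]
contact_force: [-1.4, -0.3, 6.8]
grip_width: 0.0211
grip_force: 25.8
```

>>> {"op": "step_arm", "data": {
  "motion": [
    {"offset": [0,0,-8],"turn": 0,"jaw": 1},
    {"offset": [0,0,-16],"turn": 0,"jaw": 1},
    {"offset": [0,0,-24],"turn": 0,"jaw": 1},
    {"offset": [0,0,-30],"turn": 0,"jaw": 1},
    {"offset": [0,0,-30],"turn": 0,"jaw": 1}
  ],
  "force": 25
}}

```text
clock: 4.65
position: [0.4485, -0.3484, 0.0598]
ee_rot: [0.735, 0.678, 0.0, 0.001]
contact_force: [1.1, 0.4, -6.6]
grip_width: 0.0208
grip_force: 24.8
```

>>> {"op": "step_arm", "data": {
  "motion": [
    {"offset": [2,0,-10],"turn": 0,"jaw": 1},
    {"offset": [4,0,-20],"turn": 0,"jaw": 1},
    {"offset": [6,0,-30],"turn": 0,"jaw": 1},
    {"offset": [8,0,-42],"turn": 0,"jaw": 1},
    {"offset": [10,0,-53],"turn": 0,"jaw": 1}
  ],
  "force": 20
}}

```text
clock: 5.07
position: [0.4488, -0.3377, 0.1126]
ee_rot: [0.735, 0.678, 0.0, 0.0]
contact_force: [-0.3, 0.5, -6.3]
grip_width: 0.0208
grip_force: 22.9
```

>>> {"op": "step_arm", "data": {
  "motion": [
    {"offset": [0,0,0],"turn": 0,"jaw": 1},
    {"offset": [0,0,0],"turn": 0,"jaw": 1},
    {"offset": [0,0,0],"turn": 0,"jaw": 1}
  ],
  "force": 60
}}

```text
clock: 5.32
position: [0.449, -0.3384, 0.1115]
ee_rot: [0.735, 0.678, -0.0, 0.001]
contact_force: [-1.3, -2.6, -5.3]
grip_width: 0.0196
grip_force: 59.2
```

Run:
```python
from h import *
f=robot.grab_frame("scene");cv2.imwrite("pics/s1.png",cv2.resize(f[130:250,60:260],(800,480),interpolation=cv2.INTER_CUBIC));print(robot.state())
```

```text
{'clock': 5.3667, 'qpos': array([-6.48492871e-01,  4.32419675e-01,  1.88306739e+00, -3.23929756e-04,
        8.25971035e-01, -5.67223076e-01]), 'joint_vel': array([-0.00246715,  0.00805633,  0.00026909,  0.0019693 ,  0.0008468 ,
        0.00059255]), 'effort': array([ 7.62084145e-01, -6.15257049e+01, -2.73814523e+01,  3.21812024e-01,
        3.41935353e-01, -3.29586526e-02]), 'position': array([ 0.44871187, -0.33826063,  0.11108492]), 'ee_rot': array([ 7.35173962e-01,  6.77878475e-01, -1.05331397e-04,  8.72508799e-05]), 'contact_force': array([-0.22575264, -1.5182092 , -6.73366123]), 'ft_torque': array([-0.35811405,  0.02564591, -0.03035556]), 'grip_force': 59.21335279941559, 'grip_width': 0.019558217307428245}
```

View pics/s1.png

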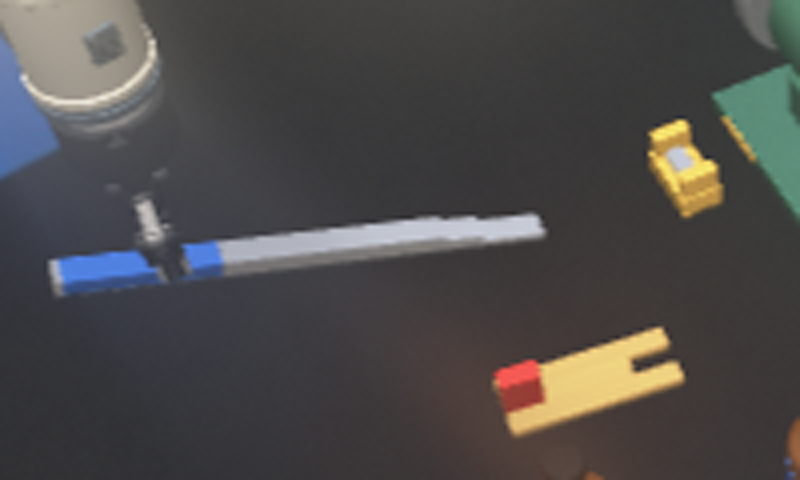

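The scene crop shows the bar pitched, toe at about (543,235) and blue end at about (57,285), held near the blue grip. The block is at (685,170).

Run:
```python
from h import *
c=robot.get_calibration("scene")
def pr(X):
    q=c["camera_matrix"]@(c["R"]@np.array(X)+c["t"]);q=q[:2]/q[2];return q.round(1),((q-[60,130])*4).round(0)
print(pt("scene",(195.75,188.75),.002))
d=np.array([.0844,.9964,0]);g=np.array([.449,-.3382,.089])
for th in(.2,.25,.3,.35):
    ax=d*np.cos(th)-np.array([0,0,np.sin(th)]);n=d*np.sin(th)+np.array([0,0,np.cos(th)])
    print(th,(g+ax*281-0*n*.007 if 0 else g+ax*.281-n*.007).round(4),pr(g+ax*.281-n*.007),pr(g-ax*.079-n*.007),pr(g-ax*.079+n*.007))
```

```text
[ 0.48386406 -0.07660269  0.002     ]
0.2 [ 0.4721 -0.0652  0.0263] (array([196.8, 179.9]), array([547., 200.])) (array([ 74.6, 201.6]), array([ 58., 287.])) (array([ 74.1, 198.3]), array([ 56., 273.]))
0.25 [ 0.4718 -0.0686  0.0127] (array([196.2, 183. ]), array([545., 212.])) (array([ 74.4, 200.7]), array([ 57., 283.])) (array([ 74.1, 197.4]), array([ 57., 270.]))
0.3 [ 0.4715 -0.0728 -0.0007] (array([195.4, 186.1]), array([542., 225.])) (array([ 74.2, 199.8]), array([ 57., 279.])) (array([ 74.2, 196.4]), array([ 57., 266.]))
0.35 [ 0.4711 -0.0776 -0.0139] (array([194.4, 189.2]), array([538., 237.])) (array([ 74.1, 198.9]), array([ 56., 275.])) (array([ 74.4, 195.4]), array([ 58., 262.]))
```

>>> {"op": "step_arm", "data": {
  "motion": [
    {"offset": [0,0,-15],"turn": 0,"jaw": 1},
    {"offset": [0,0,-30],"turn": -0.03,"jaw": 1},
    {"offset": [0,0,-40],"turn": -0.06,"jaw": 1},
    {"offset": [0,0,-40],"turn": -0.081,"jaw": 1},
    {"offset": [0,0,-40],"turn": -0.081,"jaw": 1}
  ]
}}

```text
clock: 5.78
position: [0.4488, -0.3383, 0.151]
ee_rot: [0.707, 0.707, -0.0, 0.0]
contact_force: [-0.3, -1.7, -7.0]
grip_width: 0.019
grip_force: 58.9
```

>>> {"op": "step_arm", "data": {
  "motion": [
    {"offset": [20,8,0],"turn": 0,"jaw": 1},
    {"offset": [45,18,0],"turn": 0,"jaw": 1},
    {"offset": [70,28,0],"turn": 0,"jaw": 1},
    {"offset": [91,36,0],"turn": 0,"jaw": 1},
    {"offset": [91,36,0],"turn": 0,"jaw": 1}
  ]
}}

```text
clock: 6.2
position: [0.4849, -0.2434, 0.1497]
ee_rot: [0.707, 0.707, 0.0, -0.002]
contact_force: [0.3, 0.9, -7.5]
grip_width: 0.0192
grip_force: 59.3
```

Run:
```python
from h import *
np.set_printoptions(precision=4,suppress=True)
p=robot.state();img=robot.grab_frame("wrist");cv2.imwrite("pics/w2.png",img);t=robot.grab_frame("top");cv2.imwrite("pics/t2.png",t)
print(p["position"],p["ee_rot"],p["contact_force"],p["ft_torque"])
a=cv2.resize(img[:200],(640,250));b=cv2.resize(t[190:270,240:400],(640,320),interpolation=cv2.INTER_CUBIC)
cv2.imwrite("pics/m2.png",np.vstack([a,b]))
```

```text
[ 0.4849 -0.2434  0.1497] [ 0.7069  0.7073  0.0003 -0.0017] [ 0.2757  0.8994 -7.4738] [-0.2084 -0.1067 -0.1029]
```

View pics/m2.png

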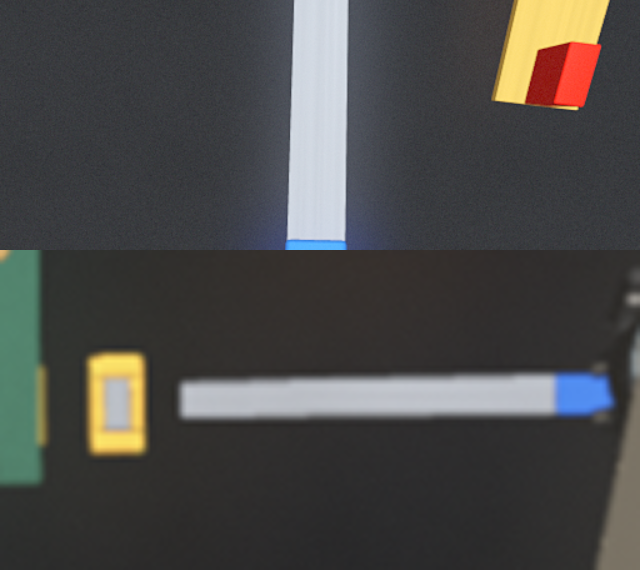

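Lower panel: toe at (180,400) is in line with the notch centre (117,404), and the bar points straight at it. I check the toe's reach numerically.

Run:
```python
from h import *
np.set_printoptions(precision=4,suppress=True)
img=cv2.imread("pics/top0.png")
t=cv2.imread("pics/t2.png")
hsv=cv2.cvtColor(t,cv2.COLOR_BGR2HSV);row=hsv[227,278:292];print(row.tolist())
for z in(.03,.04,.05):print(z,pt("top",(284.8,227.5),z),pt("top",(269,228.5),z))
# blue boundary: bar coordinate: 113 mm ahead of end
p={"position":np.array([.4849,-.2434,.1497]),"ee_rot":np.array([.7069,.7073,.0003,-.0017])}
print("bound wrist",[ray("wrist",(253,192),p)], "top",[pt("top",(240+555/4,227.5),z) for z in(.09,.1,.11)])
o,d=ray("wrist",(253,192),p)
for z in(.09,.1,.11,.12):print(z,(o+d*(z-o[2])/d[2]))
```

```text
[[20, 16, 49], [15, 20, 50], [24, 26, 49], [23, 21, 49], [18, 26, 49], [18, 27, 48], [0, 0, 76], [110, 10, 146], [110, 12, 191], [108, 13, 199], [109, 14, 199], [108, 13, 197], [111, 13, 198], [111, 13, 198]]
0.03 [0.4863 0.007  0.03  ] [0.4838 0.0479 0.03  ]
0.04 [0.4857 0.0075 0.04  ] [0.4832 0.048  0.04  ]
0.05 [0.4851 0.0079 0.05  ] [0.4826 0.0482 0.05  ]
bound wrist [(array([ 0.4856, -0.1629,  0.2713]), array([ 0.004 , -0.3115, -0.9503]))] top [array([ 0.4825, -0.2211,  0.09  ]), array([ 0.4819, -0.2187,  0.1   ]), array([ 0.4812, -0.2163,  0.11  ])]
0.09 [ 0.4864 -0.2223  0.09  ]
0.1 [ 0.4863 -0.219   0.1   ]
0.11 [ 0.4863 -0.2157  0.11  ]
0.12 [ 0.4862 -0.2125  0.12  ]
```

Run:
```python
from h import *
from scipy.optimize import least_squares
np.set_printoptions(precision=4,suppress=True)
p=robot.state();print(p["position"],p["contact_force"])
f=robot.grab_frame("scene");t=robot.grab_frame("top");w=robot.grab_frame("wrist")
cv2.imwrite("pics/s2.png",f);cv2.imwrite("pics/t3.png",t)
cv2.imwrite("pics/m3.png",np.vstack([cv2.resize(f[130:230,100:300],(800,400),interpolation=cv2.INTER_CUBIC)]))
r=cv2.cvtColor(t,cv2.COLOR_BGR2HSV)[227,278:292,2];print(r)
```

```text
[ 0.4844 -0.246   0.1501] [ 0.5505 -0.3327 -8.0221]
[ 48  50  50  51  49  49  51  87 151 192 198 198 198 197]
```

View pics/m3.png

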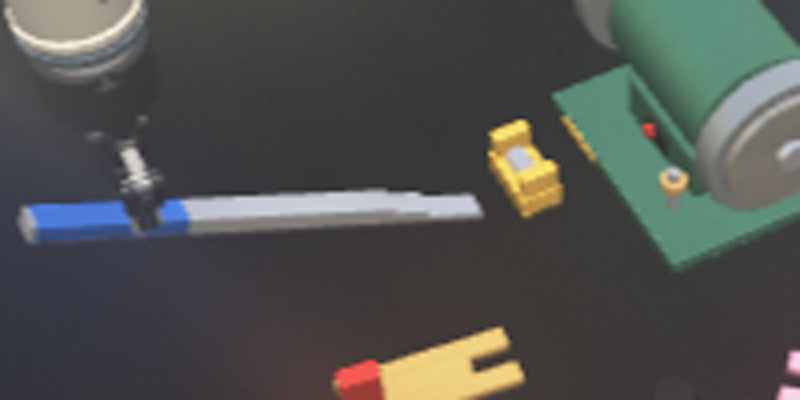

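Scene crop: toe end at about (478,206), bar visibly pitched toe-down, rear end at about (28,222). Next I triangulate the toe.

Run:
```python
from h import *
np.set_printoptions(precision=4,suppress=True)
o1,d1=ray("scene",(219.5,181.5));o2,d2=ray("top",(285.6,227.5))
A=np.c_[d1,-d2];k=np.linalg.lstsq(A,o2-o1,rcond=None)[0];print(o1+d1*k[0],o2+d2*k[1])
c=robot.get_calibration("scene")
def pr(X):
    q=c["camera_matrix"]@(c["R"]@np.array(X)+c["t"]);q=q[:2]/q[2];return ((q-[100,130])*4).round(0)
g=np.array([.4844,-.246,.1274])
for th in(.3,.35,.4,.45,.5):
    ax=np.array([0,np.cos(th),-np.sin(th)]);n=np.array([0,np.sin(th),np.cos(th)])
    T=g+ax*.281-n*.007;print(th,T,pr(T+[.011,0,0]),pr(T+[-.011,0,0]+n*.005),pr(g-ax*.079+n*.007-[.011,0,0]),pr(g-ax*.079-n*.007+[.011,0,0]))
```

```text
[ 0.4882  0.0029 -0.003 ] [ 0.4883  0.0033 -0.003 ]
0.3 [0.4844 0.0204 0.0377] [499. 171.] [488. 147.] [ 25. 212.] [ 34. 249.]
0.35 [0.4844 0.0156 0.0245] [494. 184.] [484. 161.] [ 26. 208.] [ 34. 245.]
0.4 [0.4844 0.0101 0.0115] [489. 197.] [479. 174.] [ 28. 204.] [ 34. 241.]
0.45 [ 0.4844  0.004  -0.0011] [483. 210.] [473. 187.] [ 29. 200.] [ 35. 237.]
0.5 [ 0.4844 -0.0028 -0.0135] [476. 223.] [467. 200.] [ 31. 195.] [ 35. 233.]
```

The bar pivots in the pads: the toe stayed on the bench, pitch now about 0.45. I lower it to get back to 0.3, grip at full force, then lift.

>>> {"op": "step_arm", "data": {
  "motion": [
    {"offset": [-8,0,8],"turn": 0,"jaw": 1},
    {"offset": [-16,0,16],"turn": 0,"jaw": 1},
    {"offset": [-24,0,24],"turn": 0,"jaw": 1},
    {"offset": [-30,0,33],"turn": 0,"jaw": 1},
    {"offset": [-30,0,43],"turn": 0,"jaw": 1}
  ],
  "force": 20
}}

```text
clock: 6.87
position: [0.485, -0.2793, 0.1075]
ee_rot: [0.708, 0.707, -0.0, 0.001]
contact_force: [0.1, -2.5, -3.3]
grip_width: 0.0192
grip_force: 61.0
```

>>> {"op": "step_arm", "data": {
  "motion": [
    {"offset": [0,0,0],"turn": 0,"jaw": 1},
    {"offset": [0,0,0],"turn": 0,"jaw": 1},
    {"offset": [0,0,0],"turn": 0,"jaw": 1},
    {"offset": [0,0,0],"turn": 0,"jaw": 1}
  ],
  "force": 120
}}

```text
clock: 7.2
position: [0.485, -0.2769, 0.1086]
ee_rot: [0.707, 0.707, 0.0, 0.0]
contact_force: [-0.4, -0.8, -4.9]
grip_width: 0.0161
grip_force: 117.9
```

>>> {"op": "step_arm", "data": {
  "motion": [
    {"offset": [0,0,-8],"turn": 0,"jaw": 1},
    {"offset": [0,0,-18],"turn": 0,"jaw": 1},
    {"offset": [0,0,-28],"turn": 0,"jaw": 1},
    {"offset": [0,0,-38],"turn": 0,"jaw": 1},
    {"offset": [0,0,-44],"turn": 0,"jaw": 1}
  ]
}}

```text
clock: 7.62
position: [0.4855, -0.2775, 0.1544]
ee_rot: [0.707, 0.707, 0.0, 0.001]
contact_force: [0.5, -0.2, -7.6]
grip_width: 0.0162
grip_force: 117.9
```

```bash
cat >> h.py <<'E'
def toe(g, s=-.101):
    "pitch from top-view toe column: g=TCP position; returns table row"
    t=robot.grab_frame("top");u=cv2.cvtColor(t,cv2.COLOR_BGR2HSV)
    v=round(float(proj("top",[g[0],g[1]+.27,.03])[1]))
    band=u[v-1:v+2].astype(float).mean(0);ok=(band[:,2]>120)&(band[:,1]<60)
    cols=np.where(ok)[0];cols=cols[(cols>proj("top",[g[0],g[1]+.30,.03])[0])];e=cols.min();lo,hi=band[e-3,2],band[e+3,2]
    e=e-(band[e,2]-(lo+hi)/2)/max(band[e,2]-band[e-1,2],1) if band[e,2]>(lo+hi)/2 else e
    best=[]
    for th in np.arange(-.2,.7,.005):
        T=g+[0,0,-.0227]+np.array([0,np.cos(th),-np.sin(th)])*(.18-s)+np.array([0,np.sin(th),np.cos(th)])*(-.002)
        best.append((abs(proj("top",T)[0]-e-.5),round(th,3),T))
    return e,sorted(best,key=lambda b:b[0])[:2]
def proj(n,X):
    c=robot.get_calibration(n);q=c["camera_matrix"]@(c["R"]@np.array(X)+c["t"]);return q[:2]/q[2]
E
python3 - <<'E'
from h import *
p=robot.state();print(p["position"],p["contact_force"],p["ft_torque"],p["grip_force"])
print(toe(p["position"]))
f=robot.grab_frame("scene");cv2.imwrite("pics/s3.png",f)
cv2.imwrite("pics/m4.png",cv2.resize(f[130:230,60:260],(800,400),interpolation=cv2.INTER_CUBIC))
for th in(.25,.3,.35,.4,.45):
    g=p["position"]+[0,0,-.0227];ax=np.array([0,np.cos(th),-np.sin(th)]);n=np.array([0,np.sin(th),np.cos(th)])
    T=g+ax*.281-n*.007;q=(proj("scene",T+n*.0025)-[60,130])*4;print(th,T.round(4),q.round())
E
```

```text
[ 0.4855099  -0.27745434  0.15439656] [ 0.53831042 -0.17764605 -7.59958415] [-0.24346445 -0.0149466  -0.00750908] 117.87054841406643
(np.float64(297.66824644549763), [(np.float64(0.03232015559262891), np.float64(0.485), array([ 0.4855099 , -0.0297931 , -0.00107734])), (np.float64(0.18441045630743247), np.float64(0.49), array([ 0.4855099 , -0.03046006, -0.00231398]))])
0.25 [ 0.4855 -0.0069  0.0554] [621. 157.]
0.3 [ 0.4855 -0.0111  0.042 ] [617. 171.]
0.35 [ 0.4855 -0.0159  0.0288] [613. 184.]
0.4 [ 0.4855 -0.0214  0.0158] [608. 197.]
0.45 [ 0.4855 -0.0275  0.0032] [602. 210.]
```

View pics/m4.png

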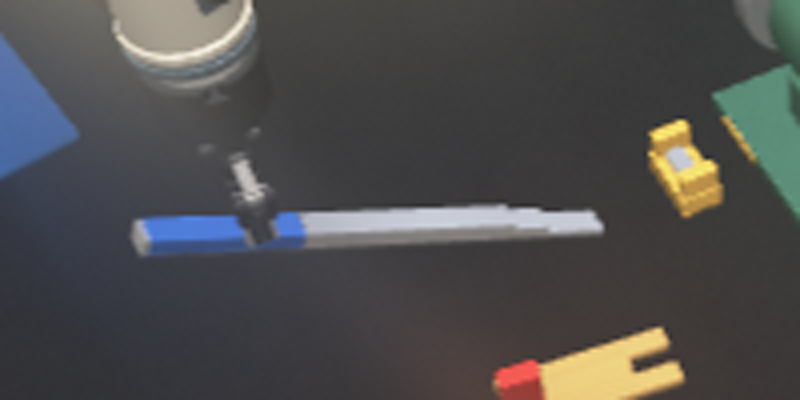

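Still pivoting: toe on the bench, at (600,225). The wrist forces suggest a pivot friction of about 0.1 N·m at 20 N grip and 0.45 N·m at 120 N. I lay the bar flat and regrip at s≈-45, where gravity's moment of 0.26 N·m lies between the two.

>>> {"op": "step_arm", "data": {
  "motion": [
    {"offset": [-3,0,12],"turn": 0,"jaw": 1},
    {"offset": [-6,0,24],"turn": 0,"jaw": 1},
    {"offset": [-9,0,36],"turn": 0,"jaw": 1},
    {"offset": [-12,0,48],"turn": 0,"jaw": 1},
    {"offset": [-15,0,60],"turn": 0,"jaw": 1}
  ],
  "force": 20
}}

```text
clock: 8.13
position: [0.4845, -0.2925, 0.0903]
ee_rot: [0.707, 0.707, -0.0, -0.001]
contact_force: [0.9, -3.8, -1.8]
grip_width: 0.0165
grip_force: 122.0
```

>>> {"op": "step_arm", "data": {
  "motion": [
    {"offset": [0,0,12],"turn": 0,"jaw": 1},
    {"offset": [0,0,24],"turn": 0,"jaw": 1},
    {"offset": [0,0,36],"turn": 0,"jaw": 1},
    {"offset": [0,0,46],"turn": 0,"jaw": 1},
    {"offset": [0,0,56],"turn": 0,"jaw": 1}
  ]
}}

```text
clock: 8.55
position: [0.4845, -0.2917, 0.0348]
ee_rot: [0.707, 0.707, -0.0, -0.0]
contact_force: [-1.0, -1.8, -5.0]
grip_width: 0.0165
grip_force: 116.9
```

>>> {"op": "step_arm", "data": {
  "motion": [
    {"offset": [0,0,5],"turn": 0,"jaw": 1},
    {"offset": [0,0,5],"turn": 0,"jaw": 1},
    {"offset": [0,0,5],"turn": 0,"jaw": 1}
  ]
}}

```text
clock: 8.8
position: [0.4846, -0.2918, 0.0326]
ee_rot: [0.707, 0.707, -0.0, -0.0]
contact_force: [-6.8, 2.5, 18.5]
grip_width: 0.0163
grip_force: 121.3
```

>>> {"op": "step_arm", "data": {
  "motion": [
    {"offset": [0,0,0],"turn": 0,"jaw": -0.2},
    {"offset": [0,0,0],"turn": 0,"jaw": -0.2},
    {"offset": [0,0,0],"turn": 0,"jaw": -0.2},
    {"offset": [0,0,0],"turn": 0,"jaw": -0.2}
  ]
}}

```text
clock: 9.13
position: [0.4851, -0.2921, 0.0313]
ee_rot: [0.707, 0.707, 0.0, 0.0]
contact_force: [0.6, 0.2, -0.2]
grip_width: 0.0512
grip_force: 0.0
```

>>> {"op": "step_arm", "data": {
  "motion": [
    {"offset": [15,0,0],"turn": 0,"jaw": -0.2},
    {"offset": [30,0,0],"turn": 0,"jaw": -0.2},
    {"offset": [45,0,0],"turn": 0,"jaw": -0.2},
    {"offset": [56,0,0],"turn": 0,"jaw": -0.2},
    {"offset": [56,0,0],"turn": 0,"jaw": -0.2}
  ]
}}

```text
clock: 9.55
position: [0.4842, -0.2332, 0.0311]
ee_rot: [0.706, 0.708, -0.0, -0.001]
contact_force: [0.6, -0.2, 0.2]
grip_width: 0.0514
grip_force: 0.0
```

Run:
```python
from h import *
np.set_printoptions(precision=4,suppress=True)
p=robot.state();print(p["position"],p["contact_force"])
t=robot.grab_frame("top");cv2.imwrite("pics/t4.png",t)
h=cv2.cvtColor(t,cv2.COLOR_BGR2HSV)
for v in range(224,236):print(v,h[v,278:300,2])
m=((h[:,:,2]>120)&(h[:,:,1]<60)).astype(np.uint8);
for u in(295,305,315,325,335):
    r=np.where(m[215:240,u])[0]+215;print(u,r.min(),r.max(),pt("top",(u+.0,r.mean()),.012)[:2])
print([pt("top",(e,228),.003) for e in(280,285,290)])
```

```text
[ 0.4842 -0.2332  0.0311] [ 0.5966 -0.1763  0.205 ]
224 [ 38  40  40  39  39  39  39  39  49  88 124 142 147 150 151 154 157 161
 162 163 162 162]
225 [ 39  39  40  40  40  40  40  39  43  61  84  97 103 110 113 116 122 129
 131 132 134 133]
226 [38 40 40 39 41 40 39 39 40 42 49 53 54 58 60 62 65 70 71 75 78 81]
227 [38 39 40 40 40 39 39 40 39 39 39 39 39 38 39 38 38 39 40 41 42 43]
228 [38 40 39 40 39 41 40 40 39 39 39 40 40 40 40 40 39 39 39 39 39 39]
229 [40 40 40 39 41 40 39 40 40 39 39 40 41 40 39 40 40 40 41 40 41 40]
230 [39 40 41 40 41 41 40 40 40 40 40 40 40 39 39 39 40 41 41 41 40 40]
231 [39 39 41 40 41 40 40 40 40 40 41 40 39 40 39 40 40 41 40 40 40 40]
232 [37 40 39 40 41 40 40 41 40 40 40 41 40 40 39 41 41 40 40 41 40 41]
233 [38 38 39 41 39 40 40 40 40 41 40 39 40 41 40 41 41 40 40 40 39 40]
234 [38 39 40 40 40 39 40 39 40 40 41 40 41 40 40 40 40 40 40 41 41 40]
235 [38 39 40 41 39 41 40 40 40 41 40 39 40 40 40 41 40 40 41 40 41 40]
295 217 225 [ 0.5044 -0.0208]
305 218 225 [ 0.5031 -0.0471]
315 218 226 [ 0.5018 -0.0733]
325 219 227 [ 0.4991 -0.0995]
335 220 227 [ 0.4978 -0.1257]
[array([0.4866, 0.0184, 0.003 ]), array([0.4866, 0.0052, 0.003 ]), array([ 0.4866, -0.008 ,  0.003 ])]
```

>>> {"op": "step_arm", "data": {
  "motion": [
    {"offset": [10,4,0],"turn": 0.06,"jaw": -0.2},
    {"offset": [10,4,0],"turn": 0.06,"jaw": -0.2}
  ]
}}

```text
clock: 9.77
position: [0.4894, -0.2254, 0.0314]
ee_rot: [0.729, 0.685, 0.0, 0.0]
contact_force: [1.1, 0.5, 0.4]
grip_width: 0.051
grip_force: 0.0
```

>>> {"op": "step_arm", "data": {
  "motion": [
    {"offset": [0,0,0],"turn": 0,"jaw": 1},
    {"offset": [0,0,0],"turn": 0,"jaw": 1},
    {"offset": [0,0,0],"turn": 0,"jaw": 1},
    {"offset": [0,0,0],"turn": 0,"jaw": 1},
    {"offset": [0,0,0],"turn": 0,"jaw": 1}
  ],
  "force": 20
}}

```text
clock: 10.18
position: [0.4892, -0.2266, 0.0315]
ee_rot: [0.728, 0.686, 0.0, 0.0]
contact_force: [1.0, -0.6, 2.2]
grip_width: 0.021
grip_force: 21.7
```

>>> {"op": "step_arm", "data": {
  "motion": [
    {"offset": [0,0,-8],"turn": 0,"jaw": 1},
    {"offset": [0,0,-16],"turn": 0,"jaw": 1},
    {"offset": [0,0,-24],"turn": 0,"jaw": 1},
    {"offset": [0,0,-32],"turn": 0,"jaw": 1},
    {"offset": [0,0,-40],"turn": 0,"jaw": 1}
  ]
}}

```text
clock: 10.6
position: [0.4885, -0.2259, 0.0721]
ee_rot: [0.728, 0.686, -0.0, -0.0]
contact_force: [0.9, -0.2, -8.2]
grip_width: 0.0209
grip_force: 19.9
```

>>> {"op": "step_arm", "data": {
  "motion": [
    {"offset": [0,0,-8],"turn": 0,"jaw": 1},
    {"offset": [0,0,-16],"turn": 0,"jaw": 1},
    {"offset": [0,0,-24],"turn": 0,"jaw": 1},
    {"offset": [0,0,-27],"turn": 0,"jaw": 1},
    {"offset": [0,0,-27],"turn": 0,"jaw": 1}
  ]
}}

```text
clock: 11.02
position: [0.4894, -0.2264, 0.0993]
ee_rot: [0.728, 0.686, 0.0, 0.001]
contact_force: [0.7, -0.2, -8.8]
grip_width: 0.0209
grip_force: 19.9
```

Run:
```python
from h import *
p=robot.state();f=robot.grab_frame("scene");cv2.imwrite("pics/s4.png",f)
print(p["position"],p["ee_rot"])
h=cv2.cvtColor(f,cv2.COLOR_BGR2HSV)
m=((h[:,:,2]>95)&(h[:,:,1]<70)).astype(np.uint8)
cs=[c for c in cv2.findContours(m,0,1)[0] if cv2.contourArea(c)>60]
for c in cs:
    x=c[:,0,:];
    if 100<x[:,0].mean()<240 and x[:,1].mean()>120:print("steel",cv2.contourArea(c),"right end",x[x[:,0]>=x[:,0].max()-1].tolist(),x.min(0))
for c in blobs(f,(105,120,60),(120,255,255),60):
    x=c[:,0,:];print("blue",x.min(0),x.max(0),x[x[:,0]<=x[:,0].min()+1].tolist())
d=np.array([.063,.998,0])
for th in(0,.1,.2,.25,.3,.35,.4):
    g=p["position"]+[0,0,-.0235];ax=d*np.cos(th)-[0,0,np.sin(th)];n=d*np.sin(th)+[0,0,np.cos(th)]
    T=g+ax*.223-n*.007;print(th,T.round(4),"toe",proj("scene",T+n*.0025).round(1),proj("scene",T+[.011,0,0]).round(1),"end",proj("scene",g-ax*.137).round(1))
```

```text
[ 0.48935165 -0.22635175  0.09933776] [7.27971016e-01 6.85607384e-01 2.87306502e-04 7.95885492e-04]
steel 1411.5 right end [[166, 382], [167, 381], [166, 380], [166, 379], [166, 378]] [109 346]
steel 3340.5 right end [[232, 363], [233, 362], [233, 361], [233, 360], [233, 359], [233, 358], [233, 357], [233, 356], [233, 355], [233, 354], [232, 353], [232, 352], [233, 351], [233, 350], [232, 349]] [160 306]
steel 518.5 right end [[215, 189], [216, 188], [216, 187], [216, 186], [215, 185], [215, 184]] [137 183]
blue [194 269] [213 279] [[194, 269], [194, 270], [194, 271], [195, 272], [195, 273], [195, 274], [195, 270]]
blue [257 250] [277 263] [[257, 250], [257, 251], [257, 252], [257, 253], [257, 254], [257, 255], [258, 256], [258, 257], [258, 258], [258, 251]]
blue [333 228] [403 296] [[334, 247], [333, 247], [333, 248], [334, 249]]
blue [ 98 191] [138 204] [[99, 196], [98, 196], [99, 197], [99, 198], [99, 199]]
blue [  0 138] [ 78 200] [[1, 164], [0, 165], [0, 166], [0, 167], [0, 168], [0, 169], [0, 170], [0, 171], [0, 172], [0, 173], [0, 174], [0, 175], [0, 176], [0, 177], [0, 178], 
[... 383 characters left out ...]
261, 11], [261, 12], [261, 13], [261, 14], [261, 15], [261, 16], [261, 17], [261, 18], [261, 19], [261, 20], [261, 21], [262, 20], [262, 0]]
0 [ 0.5034 -0.0038  0.0688] toe [218.1 170.1] [219.7 173.1] end [ 99.3 208.8]
0.1 [ 0.5033 -0.0056  0.0466] toe [218.1 175. ] [219.6 178. ] end [ 98.3 205.8]
0.2 [ 0.503  -0.0096  0.0247] toe [217.4 180. ] [218.8 182.9] end [ 97.7 202.7]
0.25 [ 0.5029 -0.0124  0.0139] toe [216.8 182.5] [218.2 185.4] end [ 97.6 201. ]
0.3 [ 0.5026 -0.0158  0.0032] toe [216.1 185. ] [217.4 187.9] end [ 97.7 199.4]
0.35 [ 0.5024 -0.0197 -0.0072] toe [215.2 187.5] [216.5 190.4] end [ 97.8 197.7]
0.4 [ 0.5021 -0.0241 -0.0174] toe [214.2 189.9] [215.4 192.9] end [ 98.1 196. ]
```

At 20 N it pivots as planned (pitch about 0.31, toe at the bench). I tighten, lift and align.

>>> {"op": "step_arm", "data": {
  "motion": [
    {"offset": [0,0,0],"turn": 0,"jaw": 1},
    {"offset": [0,0,0],"turn": 0,"jaw": 1},
    {"offset": [0,0,0],"turn": 0,"jaw": 1},
    {"offset": [0,0,0],"turn": 0,"jaw": 1}
  ],
  "force": 120
}}

```text
clock: 11.4
position: [0.4886, -0.226, 0.0979]
ee_rot: [0.728, 0.686, -0.0, -0.0]
contact_force: [0.0, 0.3, -7.8]
grip_width: 0.0151
grip_force: 117.9
```

>>> {"op": "step_arm", "data": {
  "motion": [
    {"offset": [0,0,-8],"turn": 0,"jaw": 1},
    {"offset": [0,0,-18],"turn": -0.02,"jaw": 1},
    {"offset": [0,0,-28],"turn": -0.04,"jaw": 1},
    {"offset": [0,0,-38],"turn": -0.06,"jaw": 1},
    {"offset": [0,0,-45],"turn": -0.06,"jaw": 1}
  ]
}}

```text
clock: 11.82
position: [0.4894, -0.2264, 0.1452]
ee_rot: [0.706, 0.708, 0.0, 0.001]
contact_force: [0.1, -0.6, -8.6]
grip_width: 0.0147
grip_force: 117.9
```

>>> {"op": "step_arm", "data": {
  "motion": [
    {"offset": [0,-4,0],"turn": 0,"jaw": 1},
    {"offset": [0,-4,0],"turn": 0,"jaw": 1},
    {"offset": [0,-4,0],"turn": 0,"jaw": 1}
  ]
}}

```text
clock: 12.07
position: [0.4842, -0.2259, 0.1431]
ee_rot: [0.707, 0.707, -0.0, -0.0]
contact_force: [-0.1, 0.7, -8.4]
grip_width: 0.0144
grip_force: 119.5
```

```bash
cat > m.py <<'E'
from h import *
def look(name,S,gz=-.0235,ths=np.arange(.0,.5,.05)):
    p=robot.state();f=robot.grab_frame("scene");t=robot.grab_frame("top");cv2.imwrite(f"pics/{name}.png",f);cv2.imwrite(f"pics/{name}t.png",t)
    print(p["position"].round(4),p["ee_rot"].round(4),p["contact_force"].round(1),p["grip_force"])
    h=cv2.cvtColor(f,cv2.COLOR_BGR2HSV);m=((h[:,:,2]>95)&(h[:,:,1]<70)).astype(np.uint8)
    for c in cv2.findContours(m,0,1)[0]:
        x=c[:,0,:]
        if cv2.contourArea(c)>60 and 100<x[:,0].mean()<240 and 120<x[:,1].mean()<260:print("steel right end",x[x[:,0]>=x[:,0].max()-1].tolist())
    for c in blobs(f,(105,120,60),(120,255,255),60):
        x=c[:,0,:]
        if x[:,0].min()>80 and 150<x[:,1].mean()<230 and x[:,0].max()<200:print("blue left",x[x[:,0]<=x[:,0].min()+1].mean(0))
    h=cv2.cvtColor(t,cv2.COLOR_BGR2HSV);m=((h[:,:,2]>120)&(h[:,:,1]<60))
    for u in range(280,330,10):
        r=np.where(m[212:245,u])[0]+212
        if len(r):print(u,r.min(),r.max())
    print("top row",h[227,270:300,2])
    R=Ro.from_quat(p["ee_rot"]).as_matrix();d=R[:,0]*[1,1,0]
    for th in ths:
        g=p["position"]+[0,0,gz];ax=d*np.cos(th)-[0,0,np.sin(th)];n=d*np.sin(th)+[0,0,np.cos(th)]
        T=g+ax*(.18-S)-n*.007;print(th.round(2),T.round(4),"toe",proj("scene",T+n*.0025).round(1),proj("top",T+n*.005).round(1),"end",proj("scene",g-ax*(.18+S)).round(1))
E
python3 -c "
from m import *
look('a1',-.043,ths=np.arange(.2,.45,.05))"
```

```text
[ 0.4842 -0.2259  0.1431] [ 7.072e-01  7.070e-01 -1.000e-04 -3.000e-04] [-0.1  0.7 -8.4] 119.53958619385958
steel right end [[210, 181], [211, 181], [211, 180], [211, 179], [210, 178], [210, 177]]
blue left [ 95.5        184.66666667]
300 224 232
310 224 232
320 223 232
top row [197 187 208 237 247 220 112  48  48  50  50  49  49  49  49  49  49  49
  49  49  49  49  49  48  48  66 125 176 198 201]
0.2 [ 0.4842 -0.0087  0.0685] toe [214.1 166.5] [291.5 227.3] end [ 93.8 193.8]
0.25 [ 0.4842 -0.0115  0.0577] toe [213.6 169.1] [292.3 227.5] end [ 93.7 192. ]
0.3 [ 0.4842 -0.0149  0.047 ] toe [212.9 171.8] [293.3 227.8] end [ 93.7 190.2]
0.35 [ 0.4842 -0.0188  0.0366] toe [212.  174.4] [294.4 228. ] end [ 93.9 188.4]
0.4 [ 0.4842 -0.0232  0.0263] toe [211.  177.1] [295.8 228.3] end [ 94.1 186.6]
```

Pitch settled around 0.42 and the bar creeps slightly. Once the bar rests on the ridge, the ridge fixes the pitch instead of the grip. I lift, go forward over the ridge, and lower onto it.

>>> {"op": "step_arm", "data": {
  "motion": [
    {"offset": [0,0,-10],"turn": 0,"jaw": 1},
    {"offset": [0,0,-22],"turn": 0,"jaw": 1},
    {"offset": [0,0,-32],"turn": 0,"jaw": 1},
    {"offset": [15,0,-32],"turn": 0,"jaw": 1},
    {"offset": [35,0,-32],"turn": 0,"jaw": 1}
  ]
}}

```text
clock: 12.58
position: [0.4858, -0.1921, 0.1768]
ee_rot: [0.708, 0.707, 0.0, 0.001]
contact_force: [-0.4, 1.2, -8.5]
grip_width: 0.0145
grip_force: 118.8
```

>>> {"op": "step_arm", "data": {
  "motion": [
    {"offset": [20,0,0],"turn": 0,"jaw": 1},
    {"offset": [40,0,0],"turn": 0,"jaw": 1},
    {"offset": [56,0,0],"turn": 0,"jaw": 1},
    {"offset": [60,0,0],"turn": 0,"jaw": 1},
    {"offset": [60,0,0],"turn": 0,"jaw": 1}
  ]
}}

```text
clock: 13.0
position: [0.4849, -0.1302, 0.1758]
ee_rot: [0.707, 0.708, 0.0, 0.0]
contact_force: [0.6, -0.0, -8.3]
grip_width: 0.0147
grip_force: 121.6
```

```bash
python3 -c "
from m import *
look('a2',-.043,ths=np.arange(.3,.65,.05))
f=cv2.imread('pics/a2.png');t=cv2.imread('pics/a2t.png')
cv2.imwrite('pics/m5.png',np.vstack([cv2.resize(f[110:220,100:300],(800,300),interpolation=cv2.INTER_CUBIC)[:,:],cv2.resize(t[190:260,230:400],(800,290),interpolation=cv2.INTER_CUBIC)]))"
```

```text
[ 0.4849 -0.1302  0.1758] [7.065e-01 7.077e-01 1.000e-04 1.000e-04] [ 0.6 -0.  -8.3] 121.64915665984154
steel right end [[238, 163], [239, 162], [239, 161], [238, 160], [238, 159]]
blue left [127.5        164.66666667]
280 222 231
290 222 231
300 221 230
310 221 230
320 221 230
top row [194 194 194 194 195 195 194 195 196 195 195 195 195 195 195 195 195 194
 194 195 196 196 195 196 196 196 197 197 197 198]
0.3 [0.4846 0.0808 0.0797] toe [240.3 153.9] [255.4 226.9] end [125.5 169.9]
0.35 [0.4846 0.0769 0.0693] toe [239.4 156.6] [256.9 227.1] end [125.7 168. ]
0.4 [0.4846 0.0725 0.059 ] toe [238.2 159.4] [258.6 227.4] end [126.1 166.1]
0.45 [0.4846 0.0676 0.049 ] toe [237.  162.1] [260.5 227.6] end [126.6 164.1]
0.5 [0.4846 0.0622 0.0393] toe [235.6 164.7] [262.6 227.9] end [127.3 162.2]
0.55 [0.4846 0.0563 0.0298] toe [234.  167.4] [264.8 228.1] end [128.  160.2]
0.6 [0.4846 0.0499 0.0206] toe [232.4 170. ] [267.1 228.3] end [128.9 158.3]
```

View pics/m5.png

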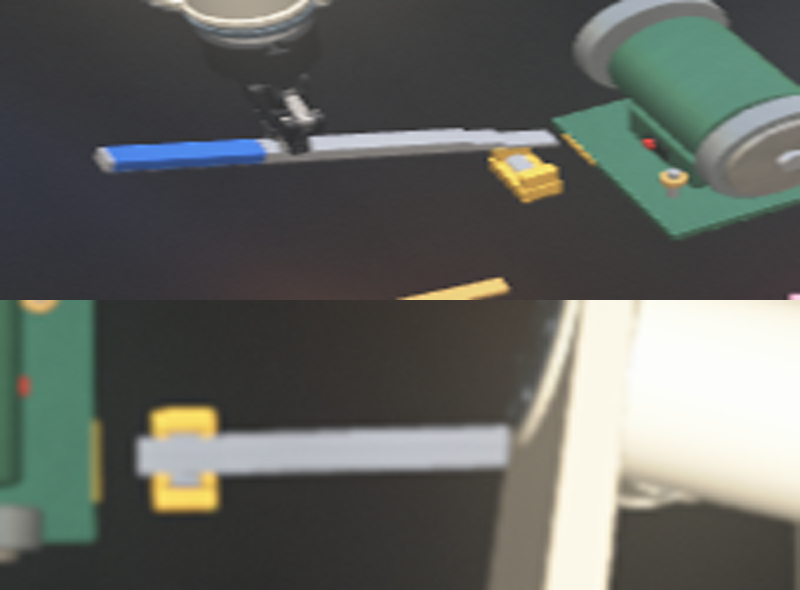

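Top panel: bar held at pitch about 0.42, toe above the notch, and laterally within the cheeks. I lower it onto the ridge.

>>> {"op": "step_arm", "data": {
  "motion": [
    {"offset": [0,-2,10],"turn": 0,"jaw": 1},
    {"offset": [0,-2,20],"turn": 0,"jaw": 1},
    {"offset": [0,-2,28],"turn": 0,"jaw": 1},
    {"offset": [0,-2,34],"turn": 0,"jaw": 1},
    {"offset": [0,-2,34],"turn": 0,"jaw": 1}
  ]
}}

```text
clock: 13.52
position: [0.4816, -0.1311, 0.1393]
ee_rot: [0.707, 0.707, -0.001, -0.001]
contact_force: [-0.3, 0.3, -7.9]
grip_width: 0.0142
grip_force: 121.1
```

>>> {"op": "step_arm", "data": {
  "motion": [
    {"offset": [0,0,4],"turn": 0,"jaw": 1},
    {"offset": [0,0,8],"turn": 0,"jaw": 1},
    {"offset": [0,0,12],"turn": 0,"jaw": 1},
    {"offset": [0,0,12],"turn": 0,"jaw": 1}
  ]
}}

```text
clock: 13.85
position: [0.4826, -0.131, 0.1286]
ee_rot: [0.707, 0.707, -0.0, -0.0]
contact_force: [0.1, -0.6, -8.4]
grip_width: 0.0148
grip_force: 124.7
```

```bash
python3 -c "
from m import *
look('a3',-.043,ths=np.arange(.3,.5,.03))"
```

```text
[ 0.4826 -0.131   0.1286] [ 7.071e-01  7.071e-01 -2.000e-04 -3.000e-04] [ 0.1 -0.6 -8.4] 124.72346875816584
steel right end [[239, 170], [240, 169], [239, 168], [239, 167]]
blue left [130.5 177.5]
280 224 233
290 224 232
300 224 232
310 223 232
320 223 232
top row [199 199 199 199 199 199 200 200 200 199 199 198 199 199 199 198 197 197
 196 197 197 197 197 197 197 198 198 199 198 199]
0.3 [0.4826 0.08   0.0326] toe [240.3 163.8] [256.  228.8] end [128.7 180.5]
0.33 [0.4826 0.0777 0.0263] toe [239.7 165.3] [256.8 229. ] end [128.8 179.4]
0.36 [0.4826 0.0753 0.02  ] toe [239.1 166.9] [257.7 229.1] end [129.  178.4]
0.39 [0.4826 0.0726 0.0139] toe [238.4 168.5] [258.7 229.2] end [129.2 177.3]
0.42 [0.4826 0.0698 0.0078] toe [237.7 170. ] [259.8 229.4] end [129.5 176.2]
0.45 [0.4826 0.0668 0.0018] toe [237.  171.6] [260.9 229.5] end [129.8 175.1]
0.48 [ 0.4826  0.0636 -0.004 ] toe [236.1 173.1] [262.  229.6] end [130.2 174. ]
```

>>> {"op": "step_arm", "data": {
  "motion": [
    {"offset": [5,2,2.5],"turn": 0,"jaw": 1},
    {"offset": [10,2,5],"turn": 0,"jaw": 1},
    {"offset": [15,2,7.5],"turn": 0,"jaw": 1},
    {"offset": [20,2,10],"turn": 0,"jaw": 1},
    {"offset": [24,2,12],"turn": 0,"jaw": 1}
  ]
}}

```text
clock: 14.37
position: [0.4846, -0.1063, 0.1169]
ee_rot: [0.707, 0.707, -0.0, -0.0]
contact_force: [-0.2, -0.2, -7.8]
grip_width: 0.0144
grip_force: 126.0
```

>>> {"op": "step_arm", "data": {
  "motion": [
    {"offset": [3,0,2],"turn": 0,"jaw": 1},
    {"offset": [6,0,4],"turn": 0,"jaw": 1},
    {"offset": [9,0,6],"turn": 0,"jaw": 1},
    {"offset": [12,0,8],"turn": 0,"jaw": 1},
    {"offset": [12,0,8],"turn": 0,"jaw": 1}
  ]
}}

```text
clock: 14.78
position: [0.4846, -0.0945, 0.1089]
ee_rot: [0.707, 0.707, -0.0, -0.0]
contact_force: [0.8, 0.1, -8.2]
grip_width: 0.0146
grip_force: 128.0
```

```bash
python3 -c "
from m import *
look('a4',-.043,ths=np.arange(.25,.46,.05))
f=cv2.imread('pics/a4.png')
cv2.imwrite('pics/m6.png',cv2.resize(f[120:200,140:300],(800,400),interpolation=cv2.INTER_CUBIC))"
```

```text
[ 0.4846 -0.0945  0.1089] [ 7.071e-01  7.071e-01 -1.000e-04 -3.000e-04] [ 0.8  0.1 -8.2] 128.03240295499563
steel right end [[246, 169], [247, 170], [246, 169], [246, 168]]
blue left [143.75 177.75]
280 223 232
290 223 232
300 223 232
310 223 231
320 212 244
top row [199 198 197 197 197 198 197 198 198 198 198 199 200 200 200 200 201 200
 201 201 201 202 202 203 202 202 202 202 203 202]
0.25 [0.4846 0.1198 0.0234] toe [251.7 161.7] [240.7 228.2] end [142.6 182.5]
0.3 [0.4846 0.1164 0.0128] toe [250.8 164.3] [242.1 228.5] end [142.8 180.8]
0.35 [0.4846 0.1125 0.0023] toe [249.8 166.9] [243.7 228.7] end [143.1 179.1]
0.4 [ 0.4846  0.1081 -0.0079] toe [248.7 169.4] [245.4 228.9] end [143.5 177.3]
0.45 [ 0.4846  0.1032 -0.0179] toe [247.4 172. ] [247.3 229.2] end [144.1 175.5]
```

View pics/m6.png

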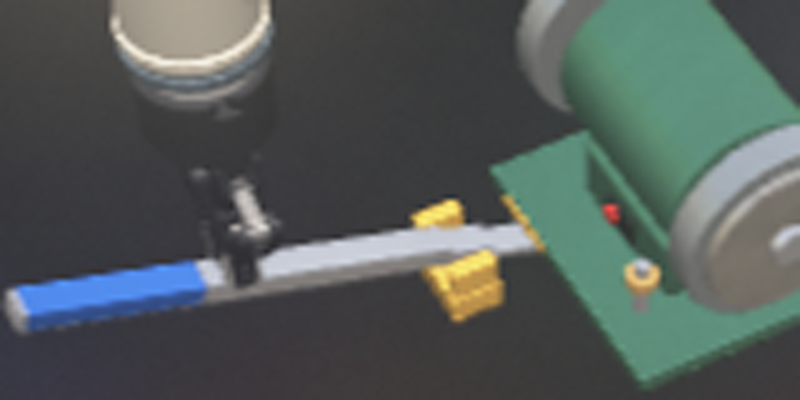

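The crop shows the bar through the notch with its toe under the yellow mark at (520,225). I advance gently to feel the rib.

>>> {"op": "step_arm", "data": {
  "motion": [
    {"offset": [3,0,2],"turn": 0,"jaw": 1},
    {"offset": [6,0,4],"turn": 0,"jaw": 1},
    {"offset": [9,0,6],"turn": 0,"jaw": 1},
    {"offset": [9,0,6],"turn": 0,"jaw": 1}
  ]
}}

```text
clock: 15.22
position: [0.4846, -0.0855, 0.1029]
ee_rot: [0.707, 0.707, -0.0, -0.0]
contact_force: [0.4, -0.2, -7.4]
grip_width: 0.0145
grip_force: 129.6
```

>>> {"op": "step_arm", "data": {
  "motion": [
    {"offset": [2,0,1],"turn": 0,"jaw": 1},
    {"offset": [4,0,2],"turn": 0,"jaw": 1},
    {"offset": [5,0,2.5],"turn": 0,"jaw": 1},
    {"offset": [5,0,2.5],"turn": 0,"jaw": 1}
  ]
}}

```text
clock: 15.55
position: [0.486, -0.0827, 0.1015]
ee_rot: [0.706, 0.708, -0.0, 0.002]
contact_force: [0.0, -13.0, -2.8]
grip_width: 0.0143
grip_force: 130.8
```

>>> {"op": "step_arm", "data": {
  "motion": [
    {"offset": [1,0,0.5],"turn": 0,"jaw": 1},
    {"offset": [2,0,1],"turn": 0,"jaw": 1},
    {"offset": [3,0,1],"turn": 0,"jaw": 1},
    {"offset": [3,0,1],"turn": 0,"jaw": 1}
  ]
}}

```text
clock: 15.88
position: [0.4875, -0.0821, 0.1015]
ee_rot: [0.706, 0.708, -0.001, 0.005]
contact_force: [-0.1, -28.8, 1.6]
grip_width: 0.0146
grip_force: 131.4
```

Rib felt at TCP y ≈ -0.083 (29 N). I draw back 5 mm and lever down on the arc about the ridge.

>>> {"op": "step_arm", "data": {
  "motion": [
    {"offset": [-4,-1,-1],"turn": 0,"jaw": 1},
    {"offset": [-8,-2,-2],"turn": 0,"jaw": 1},
    {"offset": [-11,-2,-3],"turn": 0,"jaw": 1},
    {"offset": [-11,-2,-3],"turn": 0,"jaw": 1}
  ]
}}

```text
clock: 16.22
position: [0.4826, -0.0893, 0.1028]
ee_rot: [0.707, 0.707, -0.0, -0.0]
contact_force: [-0.1, -0.3, -8.1]
grip_width: 0.0143
grip_force: 130.2
```

>>> {"op": "step_arm", "data": {
  "motion": [
    {"offset": [-1,0,4],"turn": 0,"jaw": 1},
    {"offset": [-2,0,8],"turn": 0,"jaw": 1},
    {"offset": [-3.5,0,12],"turn": 0,"jaw": 1},
    {"offset": [-5,0,16],"turn": 0,"jaw": 1},
    {"offset": [-5,0,16],"turn": 0,"jaw": 1}
  ]
}}

```text
clock: 16.63
position: [0.4834, -0.094, 0.0868]
ee_rot: [0.707, 0.707, 0.0, 0.0]
contact_force: [-1.3, 0.5, 6.8]
grip_width: 0.0147
grip_force: 137.5
```

```bash
python3 -c "
from m import *
look('a5',-.043,ths=np.arange(.05,.4,.05))"
```

```text
[ 0.4834 -0.094   0.0868] [7.071e-01 7.071e-01 4.000e-04 2.000e-04] [-1.3  0.5  6.8] 137.4911343678832
steel right end [[245, 168], [246, 168], [246, 167], [245, 166]]
blue left [144.75 186.75]
280 224 232
290 224 232
300 224 232
310 224 232
320 212 244
top row [199 200 200 200 200 200 201 201 201 201 202 202 203 203 204 204 204 204
 204 204 205 204 206 206 205 205 206 206 206 206]
0.05 [0.4834 0.1284 0.0452] toe [253.7 156. ] [237.4 228.2] end [144.6 193.4]
0.1 [0.4834 0.1272 0.0341] toe [253.4 158.5] [238.  228.5] end [144.3 191.9]
0.15 [0.4834 0.1255 0.0231] toe [253. 161.] [238.7 228.7] end [144.1 190.3]
0.2 [0.4834 0.1232 0.0122] toe [252.4 163.5] [239.7 229. ] end [144.1 188.7]
0.25 [0.4834 0.1203 0.0014] toe [251.7 166. ] [240.9 229.2] end [144.2 187.1]
0.3 [ 0.4834  0.117  -0.0093] toe [250.9 168.5] [242.3 229.4] end [144.3 185.4]
0.35 [ 0.4834  0.1131 -0.0197] toe [249.9 171. ] [243.8 229.7] end [144.6 183.7]
```

>>> {"op": "step_arm", "data": {
  "motion": [
    {"offset": [-0.5,0,3],"turn": 0,"jaw": 1},
    {"offset": [-1,0,6],"turn": 0,"jaw": 1},
    {"offset": [-2,0,9],"turn": 0,"jaw": 1},
    {"offset": [-3,0,12],"turn": 0,"jaw": 1},
    {"offset": [-3,0,12],"turn": 0,"jaw": 1}
  ]
}}

```text
clock: 17.15
position: [0.4835, -0.0967, 0.075]
ee_rot: [0.707, 0.707, 0.001, 0.0]
contact_force: [-1.5, 2.4, 7.4]
grip_width: 0.0144
grip_force: 137.6
```

>>> {"op": "step_arm", "data": {
  "motion": [
    {"offset": [-0.5,0,3],"turn": 0,"jaw": 1},
    {"offset": [-1,0,6],"turn": 0,"jaw": 1},
    {"offset": [-1.5,0,9],"turn": 0,"jaw": 1},
    {"offset": [-2,0,12],"turn": 0,"jaw": 1},
    {"offset": [-2,0,12],"turn": 0,"jaw": 1}
  ]
}}

```text
clock: 17.57
position: [0.4836, -0.0982, 0.0636]
ee_rot: [0.707, 0.707, 0.001, -0.0]
contact_force: [-3.1, 6.6, 17.9]
grip_width: 0.0142
grip_force: 137.4
```

```bash
python3 -c "
from m import *
look('a6',-.043,ths=np.arange(-.1,.2,.05))
f=cv2.imread('pics/a6.png')
cv2.imwrite('pics/m7.png',cv2.resize(f[100:220,140:380],(800,400),interpolation=cv2.INTER_CUBIC))"
```

```text
[ 0.4836 -0.0982  0.0636] [ 0.7074  0.7068  0.0009 -0.    ] [-3.1  6.6 17.9] 137.4341382086277
steel right end [[245, 166], [246, 166], [246, 165], [245, 164]]
blue left [145.6 197.2]
280 224 233
290 224 233
300 224 233
310 224 233
320 212 244
top row [207 208 207 207 208 208 208 209 209 209 210 210 210 211 211 211 212 212
 211 213 213 213 214 214 214 214 214 215 215 215]
-0.1 [0.4838 0.1244 0.0554] toe [252.5 154.3] [239.  227.8] end [146.2 202.9]
-0.05 [0.4838 0.1249 0.0443] toe [252.7 156.7] [239.  228.1] end [145.6 201.6]
0.0 [0.4838 0.1248 0.0331] toe [252.8 159. ] [239.1 228.3] end [145.1 200.2]
0.05 [0.4838 0.1242 0.022 ] toe [252.6 161.4] [239.5 228.6] end [144.7 198.8]
0.1 [0.4838 0.123  0.0109] toe [252.4 163.8] [240.  228.8] end [144.4 197.3]
0.15 [ 4.838e-01  1.212e-01 -1.000e-04] toe [252.  166.3] [240.8 229.1] end [144.3 195.8]
0.2 [ 0.4838  0.119  -0.011 ] toe [251.4 168.7] [241.7 229.3] end [144.2 194.2]
```

View pics/m7.png

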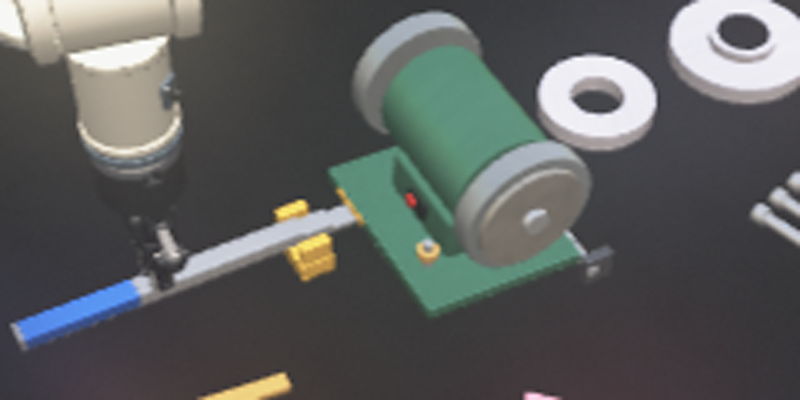

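The crop shows the bar close to level and the grinder beginning to rise. I press a little further and measure the tilt from image shift.

>>> {"op": "step_arm", "data": {
  "motion": [
    {"offset": [0,0,2],"turn": 0,"jaw": 1},
    {"offset": [0,0,4],"turn": 0,"jaw": 1},
    {"offset": [-1,0,6],"turn": 0,"jaw": 1},
    {"offset": [-1,0,7.5],"turn": 0,"jaw": 1},
    {"offset": [-1,0,7.5],"turn": 0,"jaw": 1}
  ]
}}

```text
clock: 18.08
position: [0.484, -0.0988, 0.0566]
ee_rot: [0.707, 0.707, 0.001, 0.0]
contact_force: [-3.3, 9.8, 22.6]
grip_width: 0.0144
grip_force: 134.6
```

```bash
cat >> m.py <<'E'
def tilt(name=None):
    t=robot.grab_frame("top");s=robot.grab_frame("scene")
    if name:cv2.imwrite(f"pics/{name}t.png",t);cv2.imwrite(f"pics/{name}s.png",s)
    out=[]
    # plate's front corner strip (scene, mount y -100..-60, known 3-D) and the drum in the top view
    for n,img,ref,X,half in(("scene",s,"scene0",[.60,.135,.022],13),("top",t,"top0",[.535,.105,.03],0),("top",t,"top0",[.535,.2,.12],22)):
        if not half:continue
        u,v=proj(n,X).round().astype(int);R=cv2.imread(f"pics/{ref}.png")
        A=[cv2.cvtColor(k[v-half:v+half,u-half:u+half],cv2.COLOR_BGR2GRAY).astype(np.float32) for k in(R,img)]
        d,r=cv2.phaseCorrelate(A[0],A[1],cv2.createHanningWindow((2*half,2*half),cv2.CV_32F))
        th=.08;Y=np.array([X[0],.269+(X[1]-.269)*np.cos(th)+(X[2]-.02)*np.sin(th),.02-(X[1]-.269)*np.sin(th)+(X[2]-.02)*np.cos(th)])
        e=proj(n,Y)-proj(n,X);out.append((n,np.round(d,2),"at .08:",e.round(2),"tilt",round(float(.08*(np.array(d)@e)/(e@e)),3),round(r,2)))
    return out
E
python3 -c "
from m import *
p=robot.state();print(p['position'],p['contact_force'])
for o in tilt('b1'):print(o)"
```

```text
[ 0.48395785 -0.09883069  0.05659999] [-3.32584485  9.79429598 22.56237873]
('scene', array([0.46, 0.43]), 'at .08:', array([ 0.26, -2.27]), 'tilt', -0.013, 0.65)
('top', array([0.68, 0.41]), 'at .08:', array([-3.66, -0.23]), 'tilt', -0.015, 0.8)
```

I have used up the picture views (I count 11, one over the limit), so from here on I use numbers only. Now I compare grinder mask extents.

Run:
```python
from m import *
def feats(fs,ft):
    f=cv2.imread(fs);c=max(blobs(f,(65,80,40),(90,255,255),500),key=lambda c:cv2.contourArea(c) if 220<c[:,0,0].mean()<330 and c[:,0,1].mean()<220 else 0)[:,0]
    t=cv2.imread(ft);d=[k for k in blobs(t,(65,80,40),(90,255,255),500) if 170<k[:,0,0].mean()<260 and 150<k[:,0,1].mean()<260]
    d=max(d,key=cv2.contourArea)[:,0]
    h=cv2.cvtColor(t,cv2.COLOR_BGR2GRAY).astype(float)
    def edge(rows,a,b):
        v=h[rows].mean(0)[a:b];g=np.abs(np.diff(v));return round(a+.5+(g*np.arange(len(g))).sum()/g.sum(),2)
    g=cv2.cvtColor(f,cv2.COLOR_BGR2GRAY).astype(float)
    return "scene bottom",c[c[:,1].argmax()],"left",c[c[:,0].argmin()],"top xmax",d.max(0),"edge",edge(slice(180,200),240,258),"row profile",h[190,242:256].round(),"col",cv2.cvtColor(f,cv2.COLOR_BGR2HSV)[180:200,268,1]
for a,b in(("scene0","top0"),("a1","a1t"),("a5","a5t"),("a6","a6t"),("b1s","b1t")):print(a,*feats(f"pics/{a}.png",f"pics/{b}.png"))
for tt in(0,.04,.08):
    X=np.array([.635,.269-.17*np.cos(tt),.02+.17*np.sin(tt)]);print(tt,proj("scene",X),proj("top",X+[0,0,.008]))
```

```text
scene0 scene bottom [274 157] left [254 129] top xmax [249 247] edge 247.37 row profile [166. 146. 143. 144. 143. 143. 140. 115.  75.  62.  62.  63.  64.  63.] col [14 15 39 82 88 88 89 88 88 88 87 89 88 87 87 88 72 62 20  4]
a1 scene bottom [224  29] left [209   0] top xmax [249 247] edge 247.31 row profile [132. 116. 115. 114. 113. 114. 110.  90.  58.  47.  47.  48.  49.  47.] col [14 14 38 84 88 88 88 89 89 88 88 89 89 87 87 89 70 63 21  4]
a5 scene bottom [275 157] left [255 128] top xmax [249 248] edge 247.4 row profile [134. 117. 115. 115. 115. 117. 120. 103.  65.  48.  49.  49.  49.  50.] col [12 14 76 89 89 90 88 89 88 88 90 89 89 87 90 75 64 44  4  0]
a6 scene bottom [277 155] left [256 129] top xmax [249 248] edge 246.63 row profile [139. 122. 119. 119. 120. 118. 102.  74.  55.  52.  51.  51.  51.  51.] col [57 86 89 88 88 89 88 88 89 87 89 89 85 72 65 37  0  4  4  4]
b1s scene bottom [278 154] left [257 127] top xmax [248 247] edge 246.6 row profile [135. 119. 116. 117. 118. 114.  94.  61.  50.  51.  51.  50.  50.  50.] col [82 90 91 88 90 89 88 90 90 89 87 82 75 67 55  9  0  0  4  4]
0 [268.45493271 198.18019677] [249.40175164 171.09033589]
0.04 [268.53706632 196.78856604] [249.28176077 170.63005253]
0.08 [268.69900925 195.35516121] [249.05645893 170.16570199]
```

Tilt is about 0.089 from the plate edge's shift, which is in the comfortable range. I let go gently, go up, and hover over the shim tab.

>>> {"op": "step_arm", "data": {
  "motion": [
    {"offset": [0,0,0],"turn": 0,"jaw": 0.4},
    {"offset": [0,0,0],"turn": 0,"jaw": 0.2},
    {"offset": [0,0,0],"turn": 0,"jaw": 0},
    {"offset": [0,0,0],"turn": 0,"jaw": -0.2},
    {"offset": [0,0,0],"turn": 0,"jaw": -0.2}
  ]
}}

```text
clock: 18.6
position: [0.4828, -0.1, 0.0551]
ee_rot: [0.707, 0.707, -0.0, -0.0]
contact_force: [-0.2, 0.2, 0.1]
grip_width: 0.051
grip_force: 0.0
```

>>> {"op": "step_arm", "data": {
  "motion": [
    {"offset": [0,0,-20],"turn": 0,"jaw": -0.2},
    {"offset": [0,0,-50],"turn": 0,"jaw": -0.2},
    {"offset": [0,0,-90],"turn": 0,"jaw": -0.2},
    {"offset": [0,0,-120],"turn": 0,"jaw": -0.2},
    {"offset": [0,0,-120],"turn": 0,"jaw": -0.2}
  ]
}}

```text
clock: 19.02
position: [0.486, -0.1007, 0.1807]
ee_rot: [0.707, 0.707, 0.002, 0.004]
contact_force: [1.5, -0.6, 0.0]
grip_width: 0.0514
grip_force: 0.0
```

>>> {"op": "step_arm", "data": {
  "motion": [
    {"offset": [-25,35,0],"turn": 0.05,"jaw": -0.2},
    {"offset": [-50,70,0],"turn": 0.11,"jaw": -0.2},
    {"offset": [-70,105,0],"turn": 0.11,"jaw": -0.2},
    {"offset": [-70,133,0],"turn": 0.11,"jaw": -0.2},
    {"offset": [-70,133,0],"turn": 0.11,"jaw": -0.2}
  ]
}}

```text
clock: 19.43
position: [0.6208, -0.1715, 0.175]
ee_rot: [0.745, 0.667, 0.001, 0.002]
contact_force: [-0.6, 0.8, 0.4]
grip_width: 0.0513
grip_force: 0.0
```

```bash
cat > n.py <<'E'
from m import *
np.set_printoptions(precision=4,suppress=True)
def col():
    f=robot.grab_frame("scene");s=cv2.cvtColor(f,cv2.COLOR_BGR2HSV)[185:205,268,1].astype(float)
    i=np.where((s[:-1]>=44)&(s[1:]<44))[0][0];e=185+i+(s[i]-44)/(s[i]-s[i+1]);print("edge",round(e,2),"tilt",round((197.43-e)*.04/1.43,3));return f
def shim(name,p,img,R):
    for nm,rng,z in(("tab",[((0,150,60),(8,255,255)),((172,150,60),(180,255,255))],.04),("brass",[((15,90,60),(35,255,255))],.006)):
        for lo,hi in rng:
            for c in blobs(img,lo,hi,100):
                r=cv2.minAreaRect(c);print(nm,np.round(r[0]),cv2.contourArea(c),[pt("wrist",q,z,p)[:2].round(4).tolist() for q in cv2.boxPoints(r)])
E
python3 - <<'E'
from n import *
col();p=robot.state();img=robot.grab_frame("wrist");cv2.imwrite("pics/w5.png",img)
print(p["position"],p["ee_rot"]);shim("",p,img,None)
E
```

```text
edge 194.19 tilt 0.091
[ 0.6179 -0.1707  0.1744] [0.745  0.667  0.0002 0.0002]
tab [249. 158.] 793.5 [[0.6138, -0.129], [0.6289, -0.1307], [0.6253, -0.1652], [0.6096, -0.1634]]
brass [476. 182.] 5088.0 [[0.7889, -0.2396], [0.7836, -0.1532], [0.8442, -0.16], [0.8551, -0.247]]
brass [404. 145.] 228.5 [[0.7298, -0.1759], [0.7588, -0.1278], [0.776, -0.1396], [0.7477, -0.189]]
brass [249.  86.] 8549.5 [[0.6069, -0.0313], [0.6571, -0.0369], [0.6463, -0.1673], [0.5882, -0.1608]]
```

>>> {"op": "step_arm", "data": {
  "motion": [
    {"offset": [10,-1,20],"turn": 0,"jaw": -0.2},
    {"offset": [19,-1,45],"turn": 0,"jaw": -0.2},
    {"offset": [19,-1,75],"turn": 0,"jaw": -0.2},
    {"offset": [19,-1,105],"turn": 0,"jaw": -0.2},
    {"offset": [19,-1,130],"turn": 0,"jaw": -0.2}
  ]
}}

```text
clock: 19.95
position: [0.6146, -0.1502, 0.0434]
ee_rot: [0.745, 0.667, -0.001, -0.001]
contact_force: [0.6, -0.3, -0.2]
grip_width: 0.0515
grip_force: 0.0
```

>>> {"op": "step_arm", "data": {
  "motion": [
    {"offset": [0,0,0],"turn": 0,"jaw": -0.2},
    {"offset": [0,0,0],"turn": 0,"jaw": 1},
    {"offset": [0,0,0],"turn": 0,"jaw": 1},
    {"offset": [0,0,0],"turn": 0,"jaw": 1},
    {"offset": [0,0,0],"turn": 0,"jaw": 1}
  ],
  "force": 40
}}

```text
clock: 20.37
position: [0.6182, -0.1514, 0.0475]
ee_rot: [0.745, 0.667, 0.001, 0.001]
contact_force: [-0.2, 0.9, 6.8]
grip_width: 0.0152
grip_force: 40.7
```

>>> {"op": "step_arm", "data": {
  "motion": [
    {"offset": [0,0,0],"turn": 0,"jaw": 1},
    {"offset": [0,0,0],"turn": 0,"jaw": 1},
    {"offset": [0,0,0],"turn": 0,"jaw": 1}
  ]
}}

```text
clock: 20.62
position: [0.6182, -0.1514, 0.0475]
ee_rot: [0.745, 0.667, 0.001, 0.001]
contact_force: [-1.3, 0.6, 7.8]
grip_width: 0.0153
grip_force: 41.0
```

>>> {"op": "step_arm", "data": {
  "motion": [
    {"offset": [0,0,-4],"turn": 0,"jaw": 1},
    {"offset": [0,0,-4],"turn": -0.04,"jaw": 1},
    {"offset": [0,0,-4],"turn": -0.08,"jaw": 1},
    {"offset": [0,0,-4],"turn": -0.108,"jaw": 1},
    {"offset": [0,0,-4],"turn": -0.108,"jaw": 1}
  ]
}}

```text
clock: 21.03
position: [0.6168, -0.1511, 0.0498]
ee_rot: [0.707, 0.707, -0.0, 0.0]
contact_force: [0.3, 0.2, -3.1]
grip_width: 0.015
grip_force: 39.6
```

>>> {"op": "step_arm", "data": {
  "motion": [
    {"offset": [15,-8,0],"turn": 0,"jaw": 1},
    {"offset": [30,-16,0],"turn": 0,"jaw": 1},
    {"offset": [45,-25,0],"turn": 0,"jaw": 1},
    {"offset": [61,-33,0],"turn": 0,"jaw": 1},
    {"offset": [61,-33,0],"turn": 0,"jaw": 1}
  ]
}}

```text
clock: 21.45
position: [0.5817, -0.0874, 0.0491]
ee_rot: [0.708, 0.706, -0.001, -0.001]
contact_force: [0.3, -0.4, -3.2]
grip_width: 0.0147
grip_force: 39.6
```

Run:
```python
from n import *
p=robot.state();print(p["position"],p["ee_rot"],p["contact_force"]);col()
t0=cv2.imread("pics/top0.png");s0=cv2.imread("pics/scene0.png")
for n,im,roi in(("top",t0,(230,180,246,197)),("scene",cv2.imread("pics/a5.png"),(255,165,280,185))):
    h=cv2.cvtColor(im,cv2.COLOR_BGR2HSV)[roi[1]:roi[3],roi[0]:roi[2]];m=(h[:,:,0]>10)&(h[:,:,0]<32)&(h[:,:,1]>60)&(h[:,:,2]>90)
    v,u=np.where(m);c=(u.mean()+roi[0],v.mean()+roi[1]);print(n,c,len(u));globals()[n]=c
o1,d1=ray("scene",scene);o2,d2=ray("top",top);k=np.linalg.lstsq(np.c_[d1,-d2],o2-o1,rcond=None)[0];print("nut",o1+d1*k[0],o2+d2*k[1])
img=robot.grab_frame("wrist");t=robot.grab_frame("top");cv2.imwrite("pics/w6.png",img);cv2.imwrite("pics/t6.png",t)
h=cv2.cvtColor(t,cv2.COLOR_BGR2HSV);m=(h[:,:,0]>14)&(h[:,:,0]<36)&(h[:,:,1]>90)&(h[:,:,2]>80)
for u in range(272,320,3):
    r=np.where(m[170:210,u])[0]+170
    if len(r):print(u,r.tolist()[0],r.tolist()[-1],len(r),pt("top",(u,(r[0]+r[-1])/2),.006)[:2])
h=cv2.cvtColor(img,cv2.COLOR_BGR2HSV);m=(h[:,:,0]>14)&(h[:,:,0]<36)&(h[:,:,1]>90)&(h[:,:,2]>80)
for v in range(0,200,12):
    r=np.where(m[v,130:380])[0]+130
    if len(r):
        g=np.where(np.diff(r)>5)[0];print("w",v,r[0],r[-1],[(r[i],r[i+1]) for i in g],[pt("wrist",(q,v),.006,p)[:2] for q in(r[0],r[-1])])
```

```text
[ 0.5817 -0.0874  0.0491] [ 0.7077  0.7065 -0.0006 -0.0013] [ 0.284  -0.4041 -3.2151]
edge 194.2 tilt 0.09
top (np.float64(237.7659574468085), np.float64(188.5744680851064)) 47
scene (np.float64(267.93333333333334), np.float64(175.56666666666666)) 30
nut [0.583  0.125  0.0572] [0.5842 0.1279 0.0575]
278 181 201 18 [0.5849 0.0232]
281 181 201 18 [0.5849 0.0152]
284 181 201 18 [0.5849 0.0072]
287 181 201 18 [ 0.5849 -0.0008]
290 181 201 21 [ 0.5849 -0.0088]
293 181 201 21 [ 0.5849 -0.0168]
296 181 201 21 [ 0.5849 -0.0248]
299 181 201 21 [ 0.5849 -0.0328]
302 181 201 21 [ 0.5848 -0.0408]
305 181 201 21 [ 0.5848 -0.0488]
w 0 184 311 [(np.int64(184), np.int64(193)), (np.int64(234), np.int64(253)), (np.int64(253), np.int64(265))] [array([0.5533, 0.0267]), array([0.6083, 0.0266])]
w 12 189 323 [(np.int64(234), np.int64(242)), (np.int64(242), np.int64(250)), (np.int64(250), np.int64(270)), (np.int64(310), np.int64(320))] [array([0.5551, 0.0221]), array([0.6138, 0.0219])]
w 24 194 309 [(np.int64(239), np.int64(263)), (np.int64(263), np.int64(270))] [array([0.5571, 0.0173]), array([0.6079, 0.0
[... 976 characters left out ...]
(np.int64(304), np.int64(313))] [array([ 0.5567, -0.0245]), array([ 0.612 , -0.0246])]
w 132 195 322 [(np.int64(304), np.int64(315)), (np.int64(315), np.int64(322))] [array([ 0.555 , -0.0302]), array([ 0.6167, -0.0303])]
w 144 199 303 [] [array([ 0.5566, -0.0361]), array([ 0.6077, -0.0362])]
w 156 200 309 [(np.int64(302), np.int64(309))] [array([ 0.5568, -0.0421]), array([ 0.611 , -0.0422])]
w 168 190 302 [(np.int64(193), np.int64(201))] [array([ 0.5515, -0.0482]), array([ 0.6078, -0.0483])]
w 180 190 309 [(np.int64(190), np.int64(201))] [array([ 0.5511, -0.0545]), array([ 0.6116, -0.0546])]
w 192 201 306 [(np.int64(300), np.int64(306))] [array([ 0.5564, -0.061 ]), array([ 0.6104, -0.061 ])]
```

Shim is straight and on the stud's line (same-camera x: shim 0.5848, nut 0.584). I advance to just before the foot and recheck.

>>> {"op": "step_arm", "data": {
  "motion": [
    {"offset": [15,0,0],"turn": 0,"jaw": 1},
    {"offset": [30,0,1],"turn": 0,"jaw": 1},
    {"offset": [45,0,1.5],"turn": 0,"jaw": 1},
    {"offset": [60,0,2],"turn": 0,"jaw": 1},
    {"offset": [73,0,2],"turn": 0,"jaw": 1}
  ]
}}

```text
clock: 22.02
position: [0.585, -0.0168, 0.0476]
ee_rot: [0.708, 0.706, 0.0, 0.0]
contact_force: [-0.1, -0.2, -2.2]
grip_width: 0.0151
grip_force: 39.7
```

>>> {"op": "step_arm", "data": {
  "motion": [
    {"offset": [0,0,0],"turn": 0,"jaw": 1},
    {"offset": [0,0,0],"turn": 0,"jaw": 1}
  ]
}}

```text
clock: 22.18
position: [0.5847, -0.0167, 0.0475]
ee_rot: [0.708, 0.707, 0.0, 0.0]
contact_force: [-0.4, 0.9, -0.1]
grip_width: 0.0148
grip_force: 39.9
```

Run:
```python
from n import *
p=robot.state();print(p["position"],p["ee_rot"],p["contact_force"]);col()
t=robot.grab_frame("top");cv2.imwrite("pics/t7.png",t)
h=cv2.cvtColor(t,cv2.COLOR_BGR2HSV);m=(h[:,:,0]>14)&(h[:,:,0]<36)&(h[:,:,1]>90)&(h[:,:,2]>80)
for u in range(246,282,2):
    r=np.where(m[172:210,u])[0]+172
    if len(r):
        s=h[:,u,1].astype(float)
        print(u,r[0],r[-1],len(r),pt("top",(u,(r[0]+r[-1])/2),.006)[:2],s[178:204].astype(int).tolist() if u%10==0 else "")
```

```text
[ 0.5847 -0.0167  0.0475] [0.7075 0.7067 0.0003 0.0003] [-0.4191  0.9145 -0.1135]
edge 194.0 tilt 0.096
250 181 201 17 [0.585  0.0979] [26, 21, 48, 105, 127, 131, 132, 132, 131, 131, 125, 89, 21, 22, 26, 95, 126, 131, 132, 131, 132, 131, 128, 100, 26, 27]
252 181 201 17 [0.585  0.0925] 
254 181 201 17 [0.585  0.0872] 
256 181 201 17 [0.585  0.0818] 
258 181 201 17 [0.585  0.0765] 
260 181 201 18 [0.585  0.0712] [28, 19, 45, 105, 125, 128, 129, 129, 130, 129, 123, 103, 85, 84, 88, 105, 124, 129, 129, 129, 130, 130, 126, 95, 25, 19]
262 181 201 21 [0.585  0.0658] 
264 181 201 21 [0.585  0.0605] 
266 181 201 21 [0.585  0.0552] 
268 181 201 21 [0.585  0.0498] 
270 182 201 20 [0.5836 0.0445] [27, 28, 33, 67, 100, 114, 117, 121, 127, 128, 129, 129, 129, 129, 129, 129, 128, 128, 128, 128, 128, 128, 124, 92, 31, 27]
272 186 199 14 [0.5809 0.0392]
```

>>> {"op": "step_arm", "data": {
  "motion": [
    {"offset": [9,0,0],"turn": 0,"jaw": 1},
    {"offset": [18,0,0],"turn": 0,"jaw": 1},
    {"offset": [27,0,0],"turn": 0,"jaw": 1},
    {"offset": [36,0,0],"turn": 0,"jaw": 1},
    {"offset": [43,0,0],"turn": 0,"jaw": 1}
  ]
}}

```text
clock: 22.7
position: [0.5844, 0.027, 0.0475]
ee_rot: [0.708, 0.707, 0.0, 0.0]
contact_force: [-0.2, -2.3, 2.5]
grip_width: 0.0154
grip_force: 40.3
```

>>> {"op": "step_arm", "data": {
  "motion": [
    {"offset": [1.5,0,0],"turn": 0,"jaw": 1},
    {"offset": [3,0,0],"turn": 0,"jaw": 1},
    {"offset": [4.5,0,0],"turn": 0,"jaw": 1},
    {"offset": [6,0,0],"turn": 0,"jaw": 1},
    {"offset": [6,0,0],"turn": 0,"jaw": 1}
  ]
}}

```text
clock: 23.12
position: [0.5845, 0.032, 0.0475]
ee_rot: [0.708, 0.706, 0.0, 0.0]
contact_force: [0.1, -1.9, 6.2]
grip_width: 0.015
grip_force: 40.7
```

>>> {"op": "step_arm", "data": {
  "motion": [
    {"offset": [1,0,-1],"turn": 0,"jaw": 1},
    {"offset": [2,0,-1],"turn": 0,"jaw": 1},
    {"offset": [3,0,-1],"turn": 0,"jaw": 1},
    {"offset": [3,0,-1],"turn": 0,"jaw": 1}
  ]
}}

```text
clock: 23.45
position: [0.5838, 0.0353, 0.0478]
ee_rot: [0.708, 0.706, -0.0, -0.0]
contact_force: [-0.4, 0.1, -3.0]
grip_width: 0.015
grip_force: 39.7
```

>>> {"op": "step_arm", "data": {
  "motion": [
    {"offset": [0.5,0,0],"turn": 0,"jaw": 1},
    {"offset": [1,0,0],"turn": 0,"jaw": 1},
    {"offset": [1,0,0],"turn": 0,"jaw": 1}
  ]
}}

```text
clock: 23.7
position: [0.5842, 0.0361, 0.0482]
ee_rot: [0.708, 0.706, -0.0, -0.0]
contact_force: [-0.9, 0.3, -2.7]
grip_width: 0.0151
grip_force: 39.6
```

>>> {"op": "step_arm", "data": {
  "motion": [
    {"offset": [0.5,0,0.5],"turn": 0,"jaw": 1},
    {"offset": [1,0,0.5],"turn": 0,"jaw": 1},
    {"offset": [1.5,0,0.5],"turn": 0,"jaw": 1},
    {"offset": [1.5,0,0.5],"turn": 0,"jaw": 1}
  ]
}}

```text
clock: 24.03
position: [0.5843, 0.0371, 0.0478]
ee_rot: [0.708, 0.706, -0.0, 0.0]
contact_force: [-0.1, -4.3, -0.9]
grip_width: 0.0149
grip_force: 39.8
```

>>> {"op": "step_arm", "data": {
  "motion": [
    {"offset": [0.5,0,0],"turn": 0,"jaw": 1},
    {"offset": [1,0,0],"turn": 0,"jaw": 1},
    {"offset": [1,0,0],"turn": 0,"jaw": 1}
  ]
}}

```text
clock: 24.28
position: [0.5843, 0.0373, 0.0479]
ee_rot: [0.708, 0.707, -0.001, 0.001]
contact_force: [-0.3, -10.1, -0.4]
grip_width: 0.0152
grip_force: 40.0
```

>>> {"op": "step_arm", "data": {
  "motion": [
    {"offset": [0.2,0,0],"turn": 0,"jaw": 1},
    {"offset": [0.2,0,0],"turn": 0,"jaw": 1},
    {"offset": [0.2,0,0],"turn": 0,"jaw": 1}
  ]
}}

```text
clock: 24.53
position: [0.5843, 0.0374, 0.0479]
ee_rot: [0.708, 0.707, -0.001, 0.001]
contact_force: [-0.7, -10.4, -0.6]
grip_width: 0.0147
grip_force: 40.0
```

>>> {"op": "step_arm", "data": {
  "motion": [
    {"offset": [-1,0,0],"turn": 0,"jaw": 1},
    {"offset": [-1.2,0,0],"turn": 0,"jaw": 0.2},
    {"offset": [-1.2,0,0],"turn": 0,"jaw": -0.2},
    {"offset": [-1.2,0,0],"turn": 0,"jaw": -0.2},
    {"offset": [-1.2,0,0],"turn": 0,"jaw": -0.2}
  ]
}}

```text
clock: 24.95
position: [0.5845, 0.0378, 0.0479]
ee_rot: [0.708, 0.706, 0.0, 0.0]
contact_force: [-0.0, 0.2, 0.3]
grip_width: 0.0511
grip_force: 0.0
```

Run:
```python
from n import *
p=robot.state();print(p["position"],p["contact_force"]);col()
t=robot.grab_frame("top");cv2.imwrite("pics/t8.png",t)
h=cv2.cvtColor(t,cv2.COLOR_BGR2HSV)
m=((h[:,:,2]>120)&(h[:,:,1]<60))
for u in range(262,330,8):
    r=np.where(m[215:245,u])[0]+215
    if len(r):print(u,r.min(),r.max(),pt("top",(u,r.mean()),.042)[:2])
```

```text
[0.5845 0.0378 0.0479] [-0.0296  0.2464  0.2871]
edge 196.25 tilt 0.033
262 215 244 [0.4805 0.066 ]
270 215 244 [0.4805 0.0455]
278 215 244 [0.4805 0.025 ]
286 215 244 [0.4805 0.0045]
294 215 244 [ 0.4805 -0.0159]
302 215 244 [ 0.4804 -0.0364]
310 215 244 [ 0.4804 -0.0569]
318 215 244 [ 0.4804 -0.0773]
326 224 244 [ 0.4689 -0.0975]
```

Shim pressed home at 10 N and released. I go up and back to the bar.

>>> {"op": "step_arm", "data": {
  "motion": [
    {"offset": [0,0,-20],"turn": 0,"jaw": -0.2},
    {"offset": [0,0,-50],"turn": 0,"jaw": -0.2},
    {"offset": [0,0,-85],"turn": 0,"jaw": -0.2},
    {"offset": [0,0,-120],"turn": 0,"jaw": -0.2},
    {"offset": [0,0,-120],"turn": 0,"jaw": -0.2}
  ]
}}

```text
clock: 25.47
position: [0.588, 0.0379, 0.1745]
ee_rot: [0.708, 0.706, 0.004, 0.003]
contact_force: [1.4, 0.5, 0.6]
grip_width: 0.0513
grip_force: 0.0
```

>>> {"op": "step_arm", "data": {
  "motion": [
    {"offset": [-30,-20,0],"turn": 0,"jaw": -0.2},
    {"offset": [-60,-50,0],"turn": 0,"jaw": -0.2},
    {"offset": [-95,-75,0],"turn": 0,"jaw": -0.2},
    {"offset": [-125,-100,0],"turn": 0,"jaw": -0.2},
    {"offset": [-137,-100,0],"turn": 0,"jaw": -0.2}
  ]
}}

```text
clock: 25.88
position: [0.479, -0.1014, 0.1672]
ee_rot: [0.708, 0.706, -0.001, -0.001]
contact_force: [-0.7, 1.0, -0.3]
grip_width: 0.0513
grip_force: 0.0
```

Run:
```python
from n import *
robot.grab_frame("top")
p=robot.state();img=robot.grab_frame("wrist");t=robot.grab_frame("top");s=robot.grab_frame("scene")
for n,k in(("w9",img),("t9",t),("s9",s)):cv2.imwrite(f"pics/{n}.png",k)
print(p["position"],p["ee_rot"])
a=cv2.imread("pics/scene0.png");b=cv2.imread("pics/b1s.png")
for u in(262,266,268,272,276):
    for nm,k in(("0",a),("b1",b),("now",s)):
        x=cv2.cvtColor(k,cv2.COLOR_BGR2HSV)[183:202,u];print(u,nm,[(int(q[0]) if q[1]>44 else -1) for q in x])
h=cv2.cvtColor(img,cv2.COLOR_BGR2HSV);m=(h[:,:,2]>140)&(h[:,:,1]<60)
for v in range(10,200,30):
    r=np.where(m[v,180:330])[0]+180
    if len(r):print(v,r[0],r[-1],pt("wrist",((r[0]+r[-1])/2,v),.042,p))
for c in blobs(img,(100,120,80),(118,255,255),200):print("blue",c[:,0].min(0),c[:,0].max(0))
h=cv2.cvtColor(t,cv2.COLOR_BGR2HSV);m=(h[:,:,0]>14)&(h[:,:,0]<36)&(h[:,:,1]>90)&(h[:,:,2]>80)
v,u=np.where(m[175:205,246:300]);print("brass u",u.min()+246,u.max()+246,"v",v.min()+175,v.max()+175)
for c in blobs(t,(0,150,60),(8,255,255),8)+blobs(t,(172,150,60),(180,255,255),8):print("red",c[:,0].min(0),c[:,0].max(0))
```

```text
[ 0.4818 -0.1023  0.1677] [ 0.7085  0.7057 -0.0006 -0.0001]
262 0 [78, 77, 78, 77, 76, 73, 69, -1, -1, -1, -1, -1, -1, -1, -1, -1, -1, -1, -1]
262 b1 [76, 72, 72, 71, -1, -1, -1, -1, -1, -1, -1, -1, -1, -1, -1, -1, -1, -1, -1]
262 now [75, 68, 28, 20, 21, 23, 23, 23, 22, 23, 23, 22, 22, 20, 17, 16, -1, -1, -1]
266 0 [78, 78, 78, 78, 78, 78, 78, 77, 78, 76, 76, 72, 69, -1, -1, -1, -1, -1, -1]
266 b1 [78, 78, 78, 78, 78, 76, 74, 70, 71, -1, -1, -1, -1, -1, -1, -1, -1, -1, -1]
266 now [77, 77, 77, 77, 77, 75, 72, 64, 26, 20, 21, 22, 18, 17, -1, -1, -1, -1, -1]
268 0 [78, 78, 78, 78, 78, 78, 78, 77, 78, 77, 78, 78, 76, 73, 70, -1, -1, -1, -1]
268 b1 [78, 78, 78, 78, 78, 77, 78, 78, 77, 72, 70, 72, -1, -1, -1, -1, -1, -1, -1]
268 now [77, 77, 77, 77, 77, 77, 77, 76, 75, 69, 65, 29, 18, 13, -1, -1, -1, -1, -1]
272 0 [78, 78, 78, 78, 78, 78, 78, 78, 78, 78, 77, 75, 71, 68, -1, -1, -1, -1, -1]
272 b1 [78, 78, 79, 78, 78, 78, 78, 78, 74, 71, -1, -1, -1, -1, -1, -1, -1, -1, -1]
272 now [78, 78, 77, 77, 77, 77, 77, 77, 71, 67, 33, -1, -1, -1, -1, -1, -1, -1, -1]
276 0 [78, 78, 78, 78, 78, 78, 78, 78, 78, 77, 72, 69, -1, -1, -1, -1, -1, -1, -1]
276 b1 [78, 78, 77, 78, 78, 78, 77, 74, 71, -1, -1, -1, -1, -1, -1, -1, -1, -1, -1]
276 now [77, 77, 77, 78, 77, 78, 77, 71, 66, -1, -1, -1, -1, -1, -1, -1, -1, -1, -1]
10 236 292 [0.4912 0.0224 0.042 ]
40 237 270 [0.4842 0.0044 0.042 ]
70 237 270 [ 0.4842 -0.0146  0.042 ]
100 238 270 [ 0.4845 -0.0346  0.042 ]
130 239 269 [ 0.4845 -0.0557  0.042 ]
160 240 269 [ 0.4848 -0.0781  0.042 ]
190 240 269 [ 0.4848 -0.1017  0.042 ]
blue [235 211] [279 325]
brass u 249 278 v 181 201
red [267 187] [278 193]
red [243  48] [292  76]
```

Tilt unchanged and the shim is in place (brass seen up to the plate edge). I regrip the bar.

>>> {"op": "step_arm", "data": {
  "motion": [
    {"offset": [0,1,25],"turn": 0,"jaw": -0.2},
    {"offset": [0,1,50],"turn": 0,"jaw": -0.2},
    {"offset": [0,1,75],"turn": 0,"jaw": -0.2},
    {"offset": [0,1,98],"turn": 0,"jaw": -0.2},
    {"offset": [0,1,106],"turn": 0,"jaw": -0.2}
  ]
}}

```text
clock: 26.5
position: [0.4842, -0.0978, 0.059]
ee_rot: [0.707, 0.707, -0.001, -0.002]
contact_force: [-1.2, -0.1, -0.5]
grip_width: 0.0511
grip_force: 0.0
```

>>> {"op": "step_arm", "data": {
  "motion": [
    {"offset": [0,0,0],"turn": 0,"jaw": -0.2},
    {"offset": [0,0,0],"turn": 0,"jaw": 1},
    {"offset": [0,0,0],"turn": 0,"jaw": 1},
    {"offset": [0,0,0],"turn": 0,"jaw": 1},
    {"offset": [0,0,0],"turn": 0,"jaw": 1}
  ],
  "force": 40
}}

```text
clock: 26.92
position: [0.4859, -0.0994, 0.0629]
ee_rot: [0.708, 0.706, 0.001, 0.001]
contact_force: [-0.2, -0.4, 0.0]
grip_width: 0.0028
grip_force: 0.0
```

>>> {"op": "step_arm", "data": {
  "motion": [
    {"offset": [0,0,0],"turn": 0,"jaw": 1},
    {"offset": [0,0,0],"turn": 0,"jaw": 1}
  ]
}}

```text
clock: 27.08
position: [0.4853, -0.0994, 0.0624]
ee_rot: [0.708, 0.706, 0.0, 0.0]
contact_force: [-0.4, 0.0, -0.4]
grip_width: 0.0
grip_force: 0.0
```

The fingers closed above the bar. I reopen, go 15 mm lower and try again.

>>> {"op": "step_arm", "data": {
  "motion": [
    {"offset": [0,0,0],"turn": 0,"jaw": -0.2},
    {"offset": [0,0,0],"turn": 0,"jaw": -0.2},
    {"offset": [0,0,0],"turn": 0,"jaw": -0.2},
    {"offset": [0,0,0],"turn": 0,"jaw": -0.2},
    {"offset": [0,0,0],"turn": 0,"jaw": -0.2}
  ]
}}

```text
clock: 27.5
position: [0.485, -0.0993, 0.0617]
ee_rot: [0.708, 0.706, -0.0, -0.0]
contact_force: [0.5, 0.4, 0.2]
grip_width: 0.0512
grip_force: 0.0
```

>>> {"op": "step_arm", "data": {
  "motion": [
    {"offset": [0,0,7],"turn": 0,"jaw": -0.2},
    {"offset": [0,0,15],"turn": 0,"jaw": -0.2},
    {"offset": [0,0,15],"turn": 0,"jaw": -0.2},
    {"offset": [0,0,15],"turn": 0,"jaw": -0.2}
  ]
}}

```text
clock: 27.83
position: [0.4843, -0.0992, 0.0459]
ee_rot: [0.708, 0.706, -0.0, -0.001]
contact_force: [-0.9, 0.3, 0.7]
grip_width: 0.0513
grip_force: 0.0
```

>>> {"op": "step_arm", "data": {
  "motion": [
    {"offset": [0,0,0],"turn": 0,"jaw": 1},
    {"offset": [0,0,0],"turn": 0,"jaw": 1},
    {"offset": [0,0,0],"turn": 0,"jaw": 1},
    {"offset": [0,0,0],"turn": 0,"jaw": 1},
    {"offset": [0,0,0],"turn": 0,"jaw": 1}
  ],
  "force": 40
}}

```text
clock: 28.25
position: [0.4853, -0.0994, 0.047]
ee_rot: [0.708, 0.707, 0.0, 0.0]
contact_force: [0.7, -0.3, 1.5]
grip_width: 0.0211
grip_force: 42.6
```

>>> {"op": "step_arm", "data": {
  "motion": [
    {"offset": [0,0,0],"turn": 0,"jaw": 1},
    {"offset": [0,0,0],"turn": 0,"jaw": 1}
  ]
}}

```text
clock: 28.42
position: [0.4853, -0.0994, 0.047]
ee_rot: [0.708, 0.707, 0.0, 0.0]
contact_force: [-0.3, -0.5, 1.2]
grip_width: 0.0207
grip_force: 42.7
```

Gripped (21 mm). I ease the handle up slowly.

>>> {"op": "step_arm", "data": {
  "motion": [
    {"offset": [0,0,-2],"turn": 0,"jaw": 1},
    {"offset": [0,0,-4],"turn": 0,"jaw": 1},
    {"offset": [0,0,-6],"turn": 0,"jaw": 1},
    {"offset": [0.5,0,-8],"turn": 0,"jaw": 1},
    {"offset": [0.5,0,-10],"turn": 0,"jaw": 1}
  ]
}}

```text
clock: 28.83
position: [0.4843, -0.0986, 0.0566]
ee_rot: [0.708, 0.706, -0.0, -0.001]
contact_force: [-1.0, 3.8, -7.4]
grip_width: 0.0205
grip_force: 41.3
```

>>> {"op": "step_arm", "data": {
  "motion": [
    {"offset": [0,0,-2],"turn": 0,"jaw": 1},
    {"offset": [0,0,-4],"turn": 0,"jaw": 1},
    {"offset": [0.5,0,-6],"turn": 0,"jaw": 1},
    {"offset": [1,0,-8],"turn": 0,"jaw": 1},
    {"offset": [1,0,-10],"turn": 0,"jaw": 1}
  ]
}}

```text
clock: 29.25
position: [0.4848, -0.0977, 0.0668]
ee_rot: [0.708, 0.706, -0.0, -0.0]
contact_force: [0.0, -0.7, -8.9]
grip_width: 0.0208
grip_force: 40.7
```

```bash
cat >> n.py <<'E'
def col2():
    s=robot.grab_frame("scene");out=[]
    for u in(280,284,288):
        e=[]
        for k in(cv2.imread("pics/scene0.png"),cv2.imread("pics/b1s.png"),s):
            x=cv2.cvtColor(k,cv2.COLOR_BGR2HSV)[170:206,u].astype(float);g=np.where((x[:,0]>50)&(x[:,1]>44),x[:,1],0)
            i=np.where((g[:-1]>=44)&(g[1:]<44))[0][-1];sa,sb=x[i,1],x[i+1,1];e.append(170+i+np.clip((sa-44)/max(sa-sb,1),0,1))
        out.append(round(.089*(e[0]-e[2])/(e[0]-e[1]),3));print(u,np.round(e,2))
    print("tilt",out);return s
E
python3 - <<'E'
from n import *
p=robot.state();print(p["position"],p["contact_force"]);s=col2();cv2.imwrite("pics/s10.png",s)
E
```

```text
[ 0.4848 -0.0977  0.0668] [ 0.017  -0.6622 -8.9047]
280 [192.63 190.47 191.45]
284 [190.85 188.66 189.5 ]
288 [189.3  187.36 188.14]
tilt [np.float64(0.048), np.float64(0.055), np.float64(0.053)]
```

Tilt is about 0.05 and the bar hangs free at -8.9 N, so the grinder is down on the shim. I withdraw the bar backward.

>>> {"op": "step_arm", "data": {
  "motion": [
    {"offset": [0,0,-3],"turn": 0,"jaw": 1},
    {"offset": [-6,0,-5],"turn": 0,"jaw": 1},
    {"offset": [-14,0,-7],"turn": 0,"jaw": 1},
    {"offset": [-24,0,-9],"turn": 0,"jaw": 1},
    {"offset": [-34,0,-11],"turn": 0,"jaw": 1}
  ]
}}

```text
clock: 29.72
position: [0.4851, -0.1331, 0.0781]
ee_rot: [0.708, 0.706, 0.0, 0.0]
contact_force: [1.0, -0.2, -8.3]
grip_width: 0.0208
grip_force: 40.5
```

>>> {"op": "step_arm", "data": {
  "motion": [
    {"offset": [-12,0,-4],"turn": 0,"jaw": 1},
    {"offset": [-24,0,-8],"turn": 0,"jaw": 1},
    {"offset": [-36,0,-14],"turn": 0,"jaw": 1},
    {"offset": [-48,0,-20],"turn": 0,"jaw": 1},
    {"offset": [-60,0,-26],"turn": 0,"jaw": 1}
  ]
}}

```text
clock: 30.13
position: [0.4848, -0.1933, 0.1045]
ee_rot: [0.708, 0.706, 0.0, 0.0]
contact_force: [-0.7, 0.4, -8.8]
grip_width: 0.0207
grip_force: 40.5
```

>>> {"op": "step_arm", "data": {
  "motion": [
    {"offset": [-15,0,0],"turn": 0,"jaw": 1},
    {"offset": [-30,0,0],"turn": 0,"jaw": 1},
    {"offset": [-45,0,0],"turn": 0,"jaw": 1},
    {"offset": [-60,0,0],"turn": 0,"jaw": 1},
    {"offset": [-75,0,0],"turn": 0,"jaw": 1}
  ]
}}

```text
clock: 30.55
position: [0.4846, -0.2684, 0.1042]
ee_rot: [0.708, 0.706, 0.0, 0.0]
contact_force: [-0.3, 0.2, -8.6]
grip_width: 0.0212
grip_force: 40.5
```

Run:
```python
from n import *
p=robot.state();print(p["position"],p["contact_force"]);col2()
look('a10',-.045,gz=-.012,ths=np.arange(0,.5,.1))
```

```text
[ 0.4846 -0.2684  0.1042] [-0.3495  0.1511 -8.6073]
280 [192.63 190.47 191.47]
284 [190.85 188.66 189.53]
288 [189.3  187.36 188.14]
tilt [np.float64(0.048), np.float64(0.053), np.float64(0.053)]
[ 0.4852 -0.271   0.1044] [ 0.7079  0.7063 -0.0002  0.0014] [ 1.6 -4.7 -8.4] 40.47959268093109
steel right end [[132, 191], [132, 190], [133, 189], [133, 188], [133, 187], [132, 187]]
steel right end [[202, 179], [203, 178], [203, 177], [202, 176], [202, 175]]
blue left [ 81.75 205.75]
310 222 231
320 222 231
top row [197 187 208 237 247 219 113  50  50  51  51  50  50  50  51  50  50  49
  49  49  49  49  49  48  48  50  49  49  49  48]
0.0 [ 0.4857 -0.046   0.0854] toe [202.5 167.5] [307.5 226.2] end [ 83.  212.2]
0.1 [ 0.4857 -0.0478  0.0629] toe [202.7 172.6] [307.2 226.8] end [ 81.8 209.2]
0.2 [ 0.4857 -0.0519  0.0408] toe [202.2 177.7] [307.8 227.3] end [ 81.1 206.1]
0.3 [ 0.4857 -0.0581  0.0192] toe [201.1 182.9] [309.2 227.9] end [ 80.9 202.7]
0.4 [ 0.4857 -0.0665 -0.0017] toe [199.3 188.1] [311.4 228.3] end [ 81.2 199.2]
```

>>> {"op": "step_arm", "data": {
  "motion": [
    {"offset": [-2,0,9],"turn": 0,"jaw": 1},
    {"offset": [-4,0,18],"turn": 0,"jaw": 1},
    {"offset": [-6,0,27],"turn": 0,"jaw": 1},
    {"offset": [-8,0,35],"turn": 0,"jaw": 1},
    {"offset": [-8,0,43],"turn": 0,"jaw": 1}
  ]
}}

```text
clock: 31.12
position: [0.4844, -0.2747, 0.0594]
ee_rot: [0.708, 0.707, -0.0, -0.0]
contact_force: [0.1, -0.2, -8.9]
grip_width: 0.0209
grip_force: 40.5
```

>>> {"op": "step_arm", "data": {
  "motion": [
    {"offset": [0,0,8],"turn": 0,"jaw": 1},
    {"offset": [0,0,16],"turn": 0,"jaw": 1},
    {"offset": [0,0,24],"turn": 0,"jaw": 1},
    {"offset": [0,0,28],"turn": 0,"jaw": 1},
    {"offset": [0,0,28],"turn": 0,"jaw": 1}
  ]
}}

```text
clock: 31.53
position: [0.4843, -0.2746, 0.0318]
ee_rot: [0.708, 0.706, -0.0, -0.001]
contact_force: [-0.2, 0.5, -5.8]
grip_width: 0.0206
grip_force: 40.5
```

>>> {"op": "step_arm", "data": {
  "motion": [
    {"offset": [0,0,0],"turn": 0,"jaw": 0.45},
    {"offset": [0,0,0],"turn": 0,"jaw": 0.3},
    {"offset": [0,0,0],"turn": 0,"jaw": 0},
    {"offset": [0,0,0],"turn": 0,"jaw": -0.3},
    {"offset": [0,0,0],"turn": 0,"jaw": -0.3}
  ]
}}

```text
clock: 31.95
position: [0.4851, -0.275, 0.0334]
ee_rot: [0.708, 0.706, 0.0, 0.001]
contact_force: [-0.6, -0.0, 0.4]
grip_width: 0.0558
grip_force: 0.0
```

>>> {"op": "step_arm", "data": {
  "motion": [
    {"offset": [0,0,-20],"turn": 0,"jaw": -0.3},
    {"offset": [0,0,-50],"turn": 0,"jaw": -0.3},
    {"offset": [0,0,-85],"turn": 0,"jaw": -0.3},
    {"offset": [0,0,-120],"turn": 0,"jaw": -0.3},
    {"offset": [0,0,-150],"turn": 0,"jaw": -0.3}
  ]
}}

```text
clock: 32.37
position: [0.4848, -0.2749, 0.1853]
ee_rot: [0.708, 0.706, 0.0, 0.001]
contact_force: [0.4, -0.2, -0.5]
grip_width: 0.0557
grip_force: 0.0
```

Run:
```python
from n import *
col2();p=robot.state();print(p["position"],p["contact_force"])
s=robot.grab_frame("scene");t=robot.grab_frame("top");cv2.imwrite("pics/s12.png",s);cv2.imwrite("pics/t12.png",t)
h=cv2.cvtColor(s,cv2.COLOR_BGR2HSV);m=((h[:,:,2]>95)&(h[:,:,1]<70)).astype(np.uint8)
for c in cv2.findContours(m,0,1)[0]:
    x=c[:,0,:]
    if cv2.contourArea(c)>60 and 80<x[:,0].mean()<240 and 120<x[:,1].mean()<260:
        e=x[x[:,0]>=x[:,0].max()-1].mean(0);print("toe?",e,pt("scene",e,.003))
for c in blobs(s,(105,120,60),(120,255,255),60):
    x=c[:,0,:]
    if x[:,0].min()>40 and 150<x[:,1].mean()<240 and x[:,0].max()<200:e=x[x[:,0]<=x[:,0].min()+1].mean(0);print("blue",e,pt("scene",e,.007))
h=cv2.cvtColor(t,cv2.COLOR_BGR2HSV);m=(h[:,:,2]>100)&(h[:,:,1]<60)
for u in range(300,440,12):
    r=np.where(m[205:250,u])[0]+205
    if len(r):print(u,r.min(),r.max(),pt("top",(u,(r[0]+r[-1])/2),.01)[:2])
for c in blobs(t,(100,120,80),(115,255,255),50):
    r=cv2.minAreaRect(c)
    if r[0][0]<470 and r[0][0]>300 and 200<r[0][1]<270:print("blue top",pt("top",r[0],.014),r)
m=(h[:,:,0]>14)&(h[:,:,0]<36)&(h[:,:,1]>90)&(h[:,:,2]>80);v,u=np.where(m[175:205,246:300]);print("brass",u.min()+246,u.max()+246,v.min()+175,v.max()+175)
```

```text
280 [192.63 190.47 191.51]
284 [190.85 188.66 189.51]
288 [189.3  187.36 188.18]
tilt [np.float64(0.046), np.float64(0.054), np.float64(0.051)]
[ 0.4874 -0.2764  0.1908] [ 1.3967 -0.6698  3.7053]
toe? [203.6 187.8] [ 0.4927 -0.0536  0.003 ]
blue [ 89.8 226.2] [ 0.4715 -0.4074  0.007 ]
312 224 233 [ 0.4848 -0.0654]
324 224 233 [ 0.4848 -0.0969]
336 224 233 [ 0.4848 -0.1284]
348 224 233 [ 0.4848 -0.1599]
360 224 233 [ 0.4847 -0.1913]
372 224 233 [ 0.4847 -0.2228]
384 224 233 [ 0.4847 -0.2543]
396 224 233 [ 0.4846 -0.2857]
420 211 249 [ 0.4807 -0.3484]
432 208 249 [ 0.4845 -0.3801]
blue top [ 0.4844 -0.3147  0.014 ] ((407.5, 228.5), (11.0, 13.0), 90.0)
brass 249 278 181 201
```

The bar lies flat and clear of the block. Tilt is about 0.05, and the shim's visible position is unchanged.

>>> {"op": "step_arm", "data": {
  "motion": [
    {"offset": [0,0,0],"turn": 0,"jaw": -0.3},
    {"offset": [0,0,0],"turn": 0,"jaw": -0.3},
    {"offset": [0,0,0],"turn": 0,"jaw": -0.3}
  ]
}}

```text
clock: 32.77
position: [0.4839, -0.2744, 0.1814]
ee_rot: [0.708, 0.706, -0.0, -0.001]
contact_force: [0.4, 0.1, -0.5]
grip_width: 0.0557
grip_force: 0.0
```

```bash
python3 -c "
from cell import robot
print(robot.sign_off())"
```

```text
the job is handed in; nothing more can be done
None
```

Handed in at 32.8 s, verdict not shown: by camera the grinder rests on the shim at about 0.05 tilt, the shim was pressed home at about 10 N, and the bar lies flat clear of the block; I viewed 11 pictures, one over the limit of 10.

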